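Clamp two tubes in a V-block jig with a draw latch

ROBOT

A 6-joint arm with a two-finger parallel gripper is mounted at the origin on the work surface. World frame = base frame: x ahead of the robot, y to its left, z up, the work surface at z = 0. Lengths are in mm, angles in rad, forces in N, time in s.
With the tool pointing down it reaches from about 325 to 775 mm from the base axis. Payload 5.5 kg.
Tool frame: the origin (TCP) lies midway between the tips of the shut fingers; the grasp point (between the pads) lies 19 mm behind it; x points along the fingers, y is the direction in which the jaws open and shut, and the axes are right-handed (so a half turn about x gives the same grasp; the last joint's range is limited). The gripper opens to 88 mm and grips with 3 to 60 N. Pads are 20 mm wide; open, the fingers measure 115 mm over their backs; the gripper's body (75 mm by 178 mm) begins 61 mm behind the grasp point.
Start: joints at [1.224, 0.091, 1.231, -0, 1.82, -0.057], TCP at [171.461, 574.994, 222.631] pointing down, gripper open.
Joint ranges: [-2.87, 2.87], [-0.86, 2.18], [0.17, 2.46], [-1.51, 4.65], [0.06, 2.69], [-2.65, 2.65]. Speed limits (rad/s): [2.57, 2.57, 3.01, 3.14, 3.14, 3.14].

INTERFACE

Orientations are given as a unit quaternion [w, x, y, z].
In Python, from station import monitor, cams, job, finder gives the robot as it stands.
- The arm moves only by the tool carry_out, never from a script. Its argument "deltas" is text: rows parted by semicolons, each of 5 numbers parted by spaces: the shift along the tool's x, y, z as a fraction of full scale, then the turn about the tool's x as a fraction of full scale, then the opening, from 0 (shut) to 1 (fully open). In form: dx dy dz twist hand; .... A call has 1 to 8 rows; each row is the pose to reach, as a shift and turn from the pose commanded when the call began, along the tool's axes at that moment; what a row does not reach only later rows make up. Full scale, the value 1, is 400 mm for a shift and 30 degrees for a turn. A row lasts 1/12 s, in which the tool goes at most 41.7 mm and 7.16 degrees, less where a joint would pass 70% of its speed; a pose out of reach is approached as far as the arm can. A call with a number of a shift or a turn outside -1 to 1 is refused whole. A call with a gripper value outside its range is refused whole. The fingers move at their own pace and stop on an object; "grip_force" is the grip in N (left out, the last holds). Time passes only in rows, so rows that repeat a pose let the fingers close. It gives the time, the measured TCP pose, the force and the opening at its end, in the units of the state.
- monitor.read_state(): the state, without advancing time (a new reading comes with each control period).
- cams.snapshot(name): name is "side" or "top"; returns a dict with "img" (384x512x3 uint8, blue, green, red), "K" (3x3 intrinsics, pixels), "R" (3x3) and "t" (3): a world point X has camera coordinates R X + t. Camera axes: x right, y down, z forward; pixel columns grow to the right and rows downward; lengths in mm; the calibration is good to about 2 mm. A picture is of the moment at which its call begins. There is no depth.
- job.close_job(): hands the job in, once; it reports no verdict.
Trained networks look in the newest picture that a camera, given by its name, has taken for a name from the list of things; names that differ only in an ending like _2 or _b are one class to them, and where a whole thing is asked for, a point or a joint stands for the part that bears it (a point fixed in the world has none). Each returns a list of dicts, best first, with "p" (0 to 1); they miss things now and then, are a little off and sometimes report something else, mostly with a low value. They report only what shows in the picture. A call takes as long as a camera call. They do not tell look-alikes from the thing itself.
- finder.find_in(camera, target): "point" ([column, row] in pixels, amid what is visible of it).
The state is a dict: "clock": time; "joint_positions": joint angles; "joint_velocities": joint speeds; "tau": joint torques, N m; "tcp_pos": TCP position; "tcp_rot": TCP orientation; "wrist_force": force on the tool from outside, world axes, zero at the start; "moment": the same for the moment, N m; "opening": opening from 0.0 (shut) to 1.0 (fully open).
Only numpy, scipy, OpenCV 4.12 (cv2) and the standard library are available. Lean on these libraries where they do the work, as an engineer would, in place of code of your own. Each camera call takes 0.05 s, during which the arm holds its last target.

TASK

Load the clamping jig: lay the thick tube in the wide pair of V-grooves and the thin tube in the narrow pair, each cradled along the grooves between the end stop and the open jaw, setting them down rather than dropping them. Then hook the draw latch's wire loop over the keeper on the jaw and, with both tubes loaded, press the latch's lever down over centre until it lies flat, so that the jaw stays drawn in on its own. Leave the other things on the bench where they are.

Things in the scene. Friction and masses are not known exactly. Their poses are not given: they have to be found in the camera images.
- jig: Clamping jig, fixed: 215 x 250 x 12 mm plywood base with V-blocks, white end stops, a sliding white jaw and a steel draw latch along its middle (y = 0). Origin at bench level; x runs level along the latch from lever to jaw, y across, z up. Base x -100 to 115 mm. White end stops at y = +-90 mm: 60 mm wide, 74 mm high, inner face at x = -72 mm.
- wide_groove (a point): Where the thick tube's middle lies when cradled, along the jig's x; 60 mm above the bench. Two V-blocks 16 mm thick stand 42 mm either side of this point along x; 90 degree grooves 52 mm wide at the mouth, rim 55 mm above the bench. Between the blocks it is free down to the base. 6 mm of play lengthwise either way to end stop and open jaw.
- narrow_groove (a point): The same for the thin tube: middle of the pair of narrow V-grooves, 32 mm wide at the mouth, rim 55 mm above the bench; 60 mm above the bench, on the other side of the latch. V-blocks 42 mm either side along the jig's x.
- thick_centre (a point): Centre of the thick aluminium tube: 44 mm diameter, 140 mm long, 0.15 to 0.31 kg; x is its long axis. It starts on white foam chocks (16 mm high, 44 mm wide over all, 37 to 67 mm either side of its middle, on a 4 mm foam sheet 150 x 60 mm), axis 34 mm above the bench, free at its middle for the fingers.
- thin_centre (a point): Centre of the thin aluminium tube: 30 mm diameter, 140 mm long, 0.09 to 0.18 kg; x is its long axis. It starts on the same kind of foam chocks, axis 25 mm above the bench, free at its middle.
- jaw (a joint): Sliding jaw, m: 0 = out (start), grows as it is drawn along the jig's -x, about 0.009 when latched; a spring of 3 N/mm pushes it out. Two white uprights at y = +-90 mm (60 mm wide, 74 mm high), inner faces at the jig's x = +81 mm when out, so that latched the tubes keep about 3 mm of play; the cross-piece between them is 32 mm high.
- keeper (a point): Where the centre of the loop's cross-bar lies when hooked; 90 mm above the bench, moves with the jaw, axes as the jig's. Keeper: steel plate 26 mm wide, 9 mm thick, its back face 4 mm to -x of this point, its top 13 mm above it, with a 4 mm lip at the top that overhangs to +x by 6 mm. A ledge 4 mm below this point (under the bar), 13 mm long, carries the bar.
- lever_pivot (a point): The latch lever's pivot axis (along the jig's y), 90 mm above the bench, on a pedestal 36 mm wide. Axes as the jig's. The loop hangs on a pin of the lever 22 mm from this point: lever shut, the pin is 21 mm to -x and 6 mm below; it turns with the lever, so with the lever fully open it is 21 mm above and 6 mm to +x.
- lever (a joint): Latch lever angle, rad: 0 = shut (handle level, pointing along the jig's -x), 1.57 = upright, 2.1 = fully open (leaning to the jaw). Stays where it is left (0.1 N m of friction). Over centre at about 0.26: below that the loop pulls towards shut, but press it right down. 22 mm wide, 8 mm thick.
- lever_grip (a point): Centre of the round cross-piece at the lever's end: 16 mm diameter, 34 mm long across the jig, 85 mm from the lever's pivot. Pressing it down takes under 15 N. Its upper side (handle level) faces the jaw when the lever stands up.
- loop (a joint): Angle of the wire loop relative to the lever, rad. Lever angle + loop angle = 0 with the loop standing straight up from its pin, 1.57 with it level and pointing along the jig's +x (to the keeper). It swings freely and falls by its own weight; it starts tipped back against the lever (its stop, loop angle -1.62), its cross-bar about 50 mm past the lever's end.
- loop_bar (a point): Centre of the round cross-bar at the loop's free end: 8 mm diameter, 56 mm long across the jig, 115 mm from the loop's pin; its side wires (6 mm) 24 mm either side, the keeper passes between. Can be gripped over its two ends (56 mm). Pulling it moves loop and lever; with the lever open it reaches 20 mm behind the keeper's back face.
- sanding_block: Bystander: cork sanding block, 100 x 50 x 38 mm. Origin under its centre.
- screwdriver: Bystander: screwdriver with a black handle, 160 mm long, lying flat.
- bent_strip: Bystander: bent light-wood strip, an arch 120 mm long, 40 mm wide, 45 mm high. Origin under its centre.
- glue_jar: Bystander: jar with a black cap, 72 mm across, 85 mm high. Origin under its centre.
- tape_roll: Bystander: cardboard ring (tape core) lying flat, 104 mm across, 45 mm high. Origin under its centre.
- offcut: Bystander: plywood offcut 120 x 60 x 18 mm. Origin under its centre.
- steel_weight: Bystander: dark steel block 70 x 70 x 45 mm. Origin under its centre.
There are look-alikes about, which are no part of the job. Leave any purple or turquoise look-alike of the part that bears thin_centre alone.

How it is judged (in metres and radians):
On the way, in this order (a step that is already met when the one before it is completed fails the run):
1. both tubes lie cradled in their own grooves, let go (x of thick_centre in the frame of wide_groove between -0.012 and 0.012 m and y of thick_centre in the frame of wide_groove between -0.004 and 0.004 m and z of thick_centre in the frame of wide_groove between -0.004 and 0.004 m and angle between the x axis of thick_centre and the x axis of wide_groove, either way round below 0.06 rad and x of thin_centre in the frame of narrow_groove between -0.012 and 0.012 m and y of thin_centre in the frame of narrow_groove between -0.004 and 0.004 m and z of thin_centre in the frame of narrow_groove between -0.004 and 0.004 m and angle between the x axis of thin_centre and the x axis of narrow_groove, either way round below 0.06 rad and contact force between the fingers and thick_tube below 0.05 N and contact force between the fingers and thin_tube below 0.05 N and linear speed of each of thick_tube, thin_tube below 0.02 m/s), for 0.2 s.
2. the loop's cross-bar is down behind the keeper while the lever is still up (x of thick_centre in the frame of wide_groove between -0.012 and 0.012 m and y of thick_centre in the frame of wide_groove between -0.004 and 0.004 m and z of thick_centre in the frame of wide_groove between -0.004 and 0.004 m and angle between the x axis of thick_centre and the x axis of wide_groove, either way round below 0.06 rad and x of thin_centre in the frame of narrow_groove between -0.012 and 0.012 m and y of thin_centre in the frame of narrow_groove between -0.004 and 0.004 m and z of thin_centre in the frame of narrow_groove between -0.004 and 0.004 m and angle between the x axis of thin_centre and the x axis of narrow_groove, either way round below 0.06 rad and x of loop_bar in the frame of keeper between -0.005 and 0.016 m and z of loop_bar in the frame of keeper between -0.006 and 0.01 m and value of joint lever above 0.6 rad), for 0.2 s.
3. the lever is pressed down over centre and the jaw is drawn in (value of joint lever below 0.1 rad and value of joint jaw above 0.0065 m and x of loop_bar in the frame of keeper between -0.005 and 0.016 m and z of loop_bar in the frame of keeper between -0.006 and 0.01 m), for 0.2 s.
At the end, for the whole second after the job is handed in: Each tube at rest in its own grooves (within 4 mm across and in height, 12 mm lengthwise, 0.06 rad); loop bar behind the keeper (-5 to 16 mm lengthwise, -6 to 10 mm in height of its hooked place); lever below 0.10 rad; jaw drawn in more than 6.5 mm and still (all of step 3 and x of thick_centre in the frame of wide_groove between -0.012 and 0.012 m and y of thick_centre in the frame of wide_groove between -0.004 and 0.004 m and z of thick_centre in the frame of wide_groove between -0.004 and 0.004 m and angle between the x axis of thick_centre and the x axis of wide_groove, either way round below 0.06 rad and x of thin_centre in the frame of narrow_groove between -0.012 and 0.012 m and y of thin_centre in the frame of narrow_groove between -0.004 and 0.004 m and z of thin_centre in the frame of narrow_groove between -0.004 and 0.004 m and angle between the x axis of thin_centre and the x axis of narrow_groove, either way round below 0.06 rad and linear speed of each of thick_tube, thin_tube below 0.02 m/s and linear speed of jaw below 0.01 m/s); the robot touches nothing.
It fails at once if the thick tube is dropped (let go more than about 12 mm above what carries it) (contact force between anything else and thick_tube below 0.02 N and linear speed of thick_tube above 0.5 m/s).
It fails at once if the thin tube is dropped (let go more than about 12 mm above what carries it) (contact force between anything else and thin_tube below 0.02 N and linear speed of thin_tube above 0.5 m/s).
It fails at once if one of the other things on the bench is pushed more than 25 mm from its place (distance of any of sanding_block, screwdriver, bent_strip, glue_jar, tape_roll, offcut, steel_weight from where it was at the start of the episode above 0.025 m).
It also fails if it takes over 72 s, if anything falls off the work surface, if the arm or the gripper's body presses on something with over 40 N, if the wrist force passes 120 N, or if a joint passes its speed limit or range.

## Working session

There is one attempt and no reset: what is moved stays moved. The work goes in short steps, Python scripts to look and compute and a tool call to move; the robot and the scene stay as the last step left them, time stands still between calls to the robot, and variables do not carry over. Pictures are saved under pics/ and viewed, and the job is handed in when it is done.

Besides the shell and the picture viewer there is one more tool, called after "Call:" as name(argument=value, ...) on one line, values as JSON. carry_out: Moves the arm, as the interface text tells. Its arguments: {"type":"object","properties":{"deltas":{"type":"string"},"grip_force":{"type":"number"}},"required":["deltas"]}

```bash
mkdir -p pics; ls
cat > h.py <<'E'
import numpy as np, cv2
from station import monitor,cams,job,finder
def snap(n,f=None):
    s=cams.snapshot(n); 
    if f: cv2.imwrite('pics/'+f,s['img'])
    return s
E
python3 - <<'E'
from h import *
print(monitor.read_state())
for n in('side','top'):
    s=snap(n); np.savez(n+'0.npz',**s)
    cv2.imwrite(f'pics/{n}0.png',cv2.resize(s['img'],(800,600),interpolation=cv2.INTER_CUBIC))
    print(n,s['K'].tolist(),s['R'].tolist(),s['t'].tolist())
    for t in ['jig','wide_groove','narrow_groove','thick_centre','thin_centre','keeper','lever_pivot','lever_grip','loop_bar','sanding_block','screwdriver','bent_strip','glue_jar','tape_roll','offcut','steel_weight','jaw','lever','loop']:
        try: print(t,[(np.round(d['point']).astype(int).tolist(),round(float(d['p']),2)) for d in finder.find_in(n,t)][:4])
        except Exception as e: print(t,e)
E
```

```text
pics
{'clock': 0.0, 'joint_positions': array([ 1.22431245e+00,  9.18286373e-02,  1.23185697e+00,  4.70706371e-05,
        1.81979756e+00, -5.66911060e-02]), 'joint_velocities': array([ 0.00040753,  0.00146246, -0.0012443 ,  0.00049442, -0.00104712,
        0.00100435]), 'tau': array([-2.99924686e-03, -4.46434164e+01, -4.06451190e+01,  6.96248584e-02,
        2.91727111e-02, -1.74342808e-04]), 'tcp_pos': array([171.3344833 , 574.71325932, 221.541306  ]), 'tcp_rot': array([ 0.69954756,  0.10144336,  0.69984683, -0.10274662]), 'wrist_force': array([ 0.42710842, -0.03511437, -0.47992083]), 'moment': array([-0.01242004, -0.06501083,  0.02361602]), 'opening': 0.9968585250468726}
side [[427.037644561349, 0.0, 253.82350823837365], [0.0, 427.037644561349, 189.9723999713586], [0.0, 0.0, 1.0]] [[0.9949323423418198, -0.10044495485550808, -0.004521637567841357], [-0.0656696509874588, -0.6151048929944503, -0.7857057130716761], [0.07613889348687258, 0.7820209598587247, -0.618583937101695]] [-501.064946487172, 120.08337883147551, 1519.573075362005]
jig [([266, 192], 0.87)]
wide_groove [([267, 196], 
[... 1125 characters left out ...]
)]
wide_groove [([245, 177], 0.87)]
narrow_groove [([242, 178], 0.81)]
thick_centre [([386, 230], 0.67)]
thin_centre [([423, 138], 0.94), ([359, 162], 0.8), ([370, 287], 0.8), ([431, 191], 0.59)]
keeper [([271, 178], 0.73), ([320, 200], 0.66)]
lever_pivot []
lever_grip [([201, 168], 0.76)]
loop_bar [([241, 178], 0.54), ([182, 164], 0.48)]
sanding_block [([319, 154], 0.7), ([272, 179], 0.26)]
screwdriver [([374, 194], 0.49)]
bent_strip [([322, 201], 0.57)]
glue_jar [([124, 213], 0.83)]
tape_roll [([125, 152], 0.96), ([186, 168], 0.71)]
offcut [([162, 253], 0.66)]
steel_weight [([348, 112], 0.89)]
jaw [([271, 179], 0.68)]
lever [([200, 168], 0.74), ([162, 251], 0.72)]
loop [([186, 162], 0.45)]
```

View pics/side0.png

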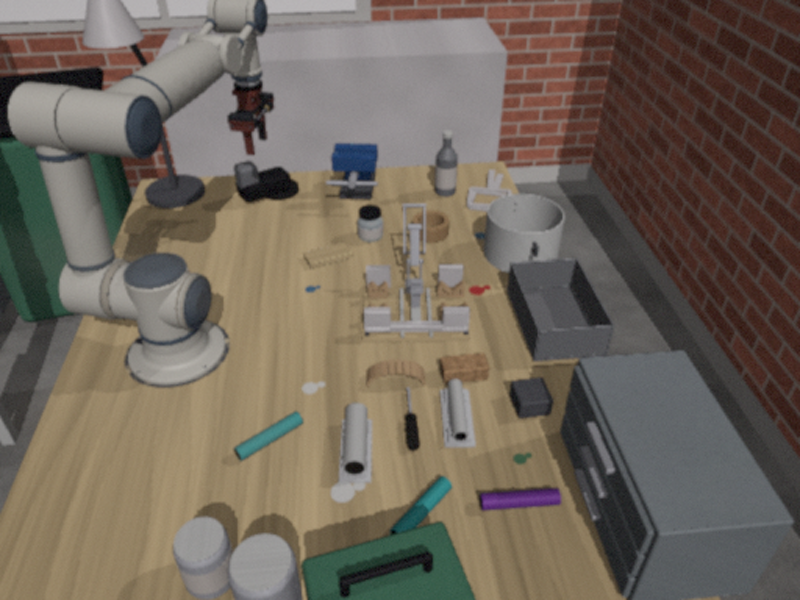

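View pics/top0.png

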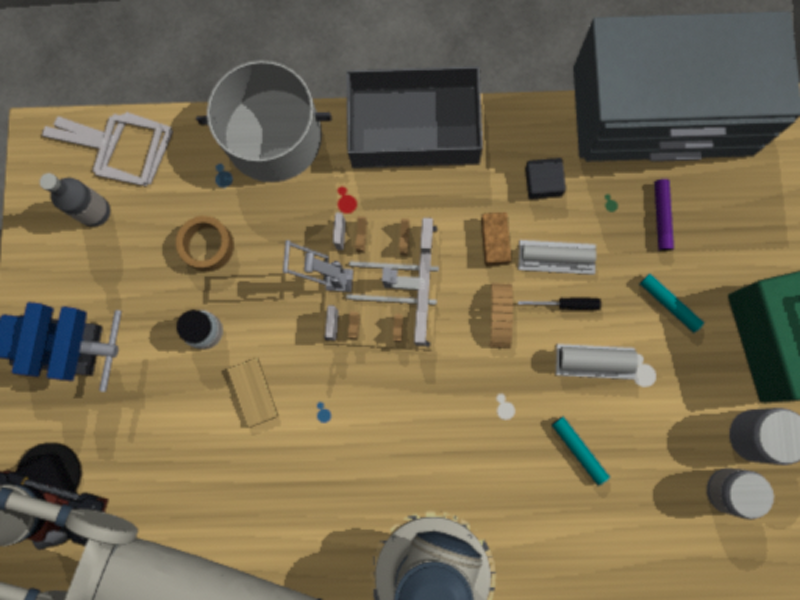

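The side view shows thick tube on foam near (226,279) px and thin tube on foam near (292,262). Look-alikes: turquoise at (172,279) and (270,320), purple at (332,320). The jig sits at about (266,192), with its jaw side towards the camera. Next, close crops.

Run:
```python
from h import *
a=np.load('top0.npz')['img']; b=np.load('side0.npz')['img']
cv2.imwrite('pics/c1.png',cv2.resize(a[130:235,175:285],None,fx=5.6,fy=5.6,interpolation=cv2.INTER_CUBIC))
cv2.imwrite('pics/c2.png',cv2.resize(a[120:260,310:430],None,fx=4.2,fy=4.2,interpolation=cv2.INTER_CUBIC))
cv2.imwrite('pics/c3.png',cv2.resize(b[120:220,220:310],None,fx=6,fy=6,interpolation=cv2.INTER_CUBIC))
cv2.imwrite('pics/c4.png',cv2.resize(b[220:320,200:330],None,fx=6,fy=6,interpolation=cv2.INTER_CUBIC))
```

```text
(no output)
```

View pics/c1.png

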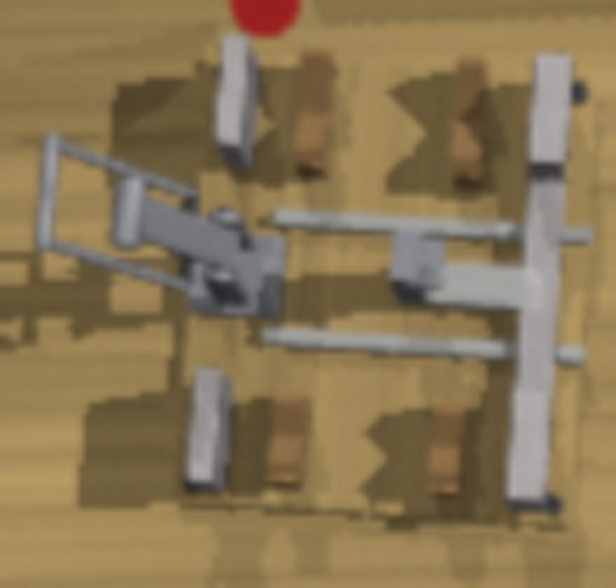

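View pics/c2.png

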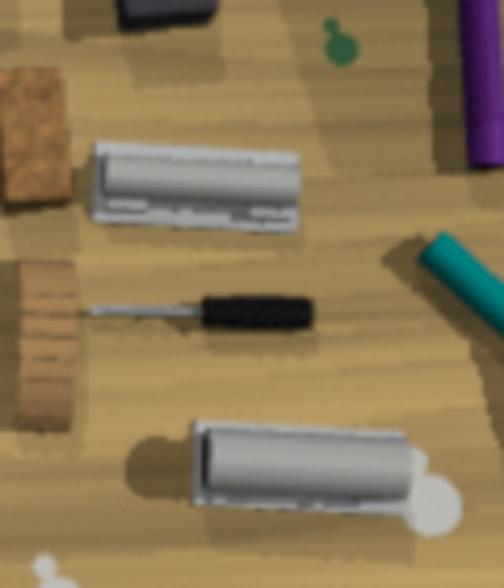

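View pics/c3.png

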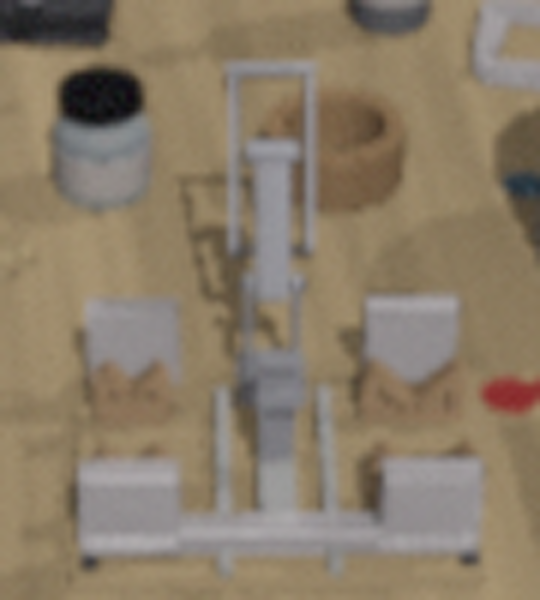

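View pics/c4.png

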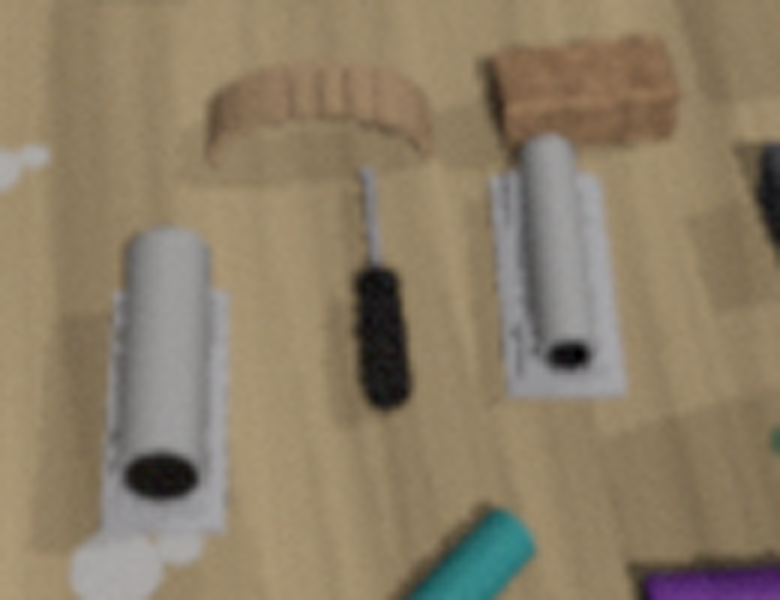

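```bash
cat >> h.py <<'E'
from scipy.optimize import least_squares
CAM={n:dict(np.load(n+'0.npz')) for n in('side','top')}
def proj(n,X):
    c=CAM[n]; p=np.atleast_2d(X)@c['R'].T+c['t']; q=p@c['K'].T; return q[:,:2]/q[:,2:]
def ray(n,uv):
    c=CAM[n]; d=c['R'].T@np.linalg.solve(c['K'],[uv[0],uv[1],1.]); o=-c['R'].T@c['t']; return o,d/np.linalg.norm(d)
def onz(n,uv,z):
    o,d=ray(n,uv); return o+d*(z-o[2])/d[2]
def tri(us,ut):
    A=[];B=[]
    for n,u in(('side',us),('top',ut)):
        o,d=ray(n,u); P=np.eye(3)-np.outer(d,d); A.append(P);B.append(P@o)
    X=np.linalg.lstsq(np.vstack(A),np.hstack(B),rcond=None)[0]
    return X,[np.linalg.norm(A[i]@X-B[i]) for i in(0,1)]
def J2W(p,X):
    X=np.atleast_2d(X).astype(float); c,s=np.cos(p[2]),np.sin(p[2])
    return np.c_[p[0]+c*X[:,0]-s*X[:,1],p[1]+s*X[:,0]+c*X[:,1],X[:,2]]
def unc(uv,f,o): return (np.asarray(uv)+.5)/f-.5+np.asarray(o)
E
python3 - <<'E'
from h import *
side=[((81,-120,74),(80,458)),((81,-60,74),(180,460)),((81,60,74),(383,457)),((81,120,74),(480,456)),((-72,-120,74),(87,306)),((-72,-60,74),(179,306)),((-72,60,74),(366,311)),((-72,120,74),(459,311))]
top=[((81,120,74),(535,57)),((81,-120,74),(510,497))]
def r(p):
    e=[]
    for X,u in side: e+=list(proj('side',J2W(p,X))[0]-unc(u,6,(220,120)))
    for X,u in top: e+=list(proj('top',J2W(p,X))[0]-unc(u,5.6,(175,130)))
    return e
s=least_squares(r,[580,60,-1.57]); print(s.x,np.round(s.fun,2)); np.save('jig.npy',s.x)
p=s.x
seg=[]
def box(x0,x1,y0,y1,z0,z1):
    for a in((x0,y0),(x1,y0),(x1,y1),(x0,y1)): seg.append(((*a,z0),(*a,z1)))
    for z in(z0,z1):
        c=[(x0,y0,z),(x1,y0,z),(x1,y1,z),(x0,y1,z)]
        for i in range(4): seg.append((c[i],c[(i+1)%4]))
for y in(-90,90):
    box(81,96,y-30,y+30,12,74); box(-84,-72,y-30,y+30,12,74)
    for x in(-42,42):
        w=26 if y>0 else 16
        xo=6 if 0 else 0
        for dx in(-8,8):
            X=x+4.5+dx
            seg+= [((X,y-w,55),(X,y,55-w)),((X,y,55-w),(X,y+w,55))]
seg+=[((-100,-125,12),(115,-125,12)),((115,-125,12),(115,125,12)),((-100,-125,12),(-100,125,12)),((-100,125,12),(115,125,12))]
for n,o,f,sh in(('side',(220,120),6,(90,100)),('top',(175,130),5.6,(110,105))):
    im=cv2.resize(CAM[n]['img'][o[1]:o[1]+sh[1],o[0]:o[0]+sh[0]],None,fx=f,fy=f,interpolation=cv2.INTER_CUBIC)
    for a,b in seg:
        q=(proj(n,J2W(p,[a,b]))-np.array(o)+.5)*f-.5
        cv2.line(im,tuple(np.round(q[0]).astype(int).tolist()),tuple(np.round(q[1]).astype(int).tolist()),(0,0,255),1,cv2.LINE_AA)
    cv2.imwrite(f'pics/ov_{n}.png',im)
E
```

```text
[556.44886834  89.02052575  -1.66726008] [-0.52  0.08 -0.35 -0.35 -0.52 -0.06  0.14  0.   -0.28  0.37 -0.02  0.27
  0.02 -0.75  0.12 -0.85  0.84 -1.33 -0.17  0.16]
```

View pics/ov_side.png

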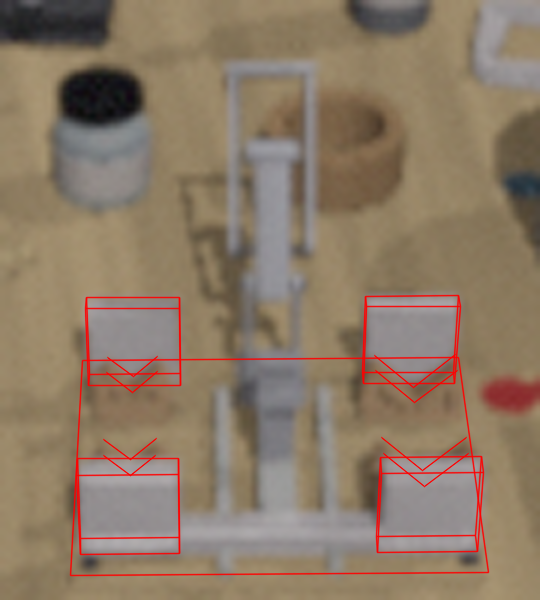

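View pics/ov_top.png

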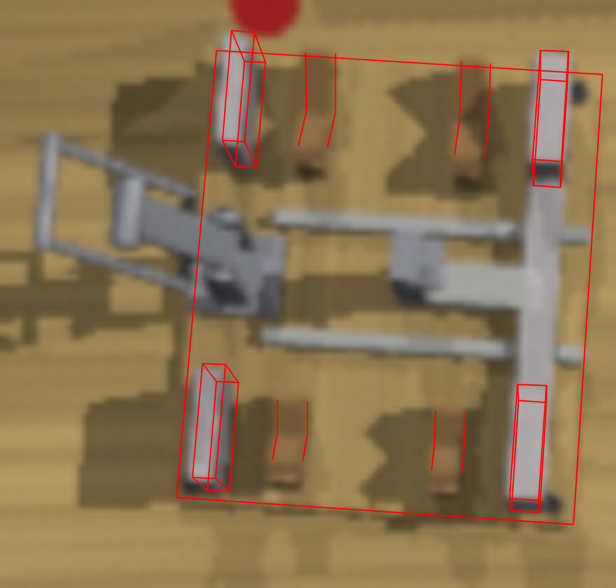

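Run:
```python
from h import *
p=np.load('jig.npy'); p[0]-=0.7; np.save('jig.npy',p)
S=lambda u:unc(u,6,(220,120)); T=lambda u:unc(u,5.6,(175,130))
def inj(X):
    c,s=np.cos(p[2]),np.sin(p[2]); d=X[:2]-p[:2]; return np.array([c*d[0]+s*d[1],-s*d[0]+c*d[1],X[2]])
for n,a,b in(('grip',(271,149),(128,211)),('bar',(270,68),(47,190)),('keepertop c',(274,357),(416,240))):
    X,e=tri(S(a),T(b)); print(n,X.round(1),np.round(e,1),'jig',inj(X).round(1))
# tubes: c2 f=4.2 o(310,120); c4 f=6 o(200,220)
T2=lambda u:unc(u,4.2,(310,120)); S2=lambda u:unc(u,6,(200,220))
# top view silhouettes ends at axis
for n,h,e1,e2 in(('thick',34,(207,461),(410,468)),('thin',25,(103,175),(300,179))):
    print(n,'top',onz('top',T2(e1),h).round(1),onz('top',T2(e2),h).round(1))
for n,h,e1,e2 in(('thick',34,(168,250),(161,477)),('thin',25,(547,152),(570,354))):
    print(n,'side',onz('side',S2(e1),h).round(1),onz('side',S2(e2),h).round(1))
for n in('side','top'):
    c=CAM[n];print((-c['R'].T@c['t']).round())
for w in((4.5,90,60),(4.5,-90,60)): print(J2W(p,w).round(1))
```

```text
grip [566.8 203.  166.4] [0.3 0.3] jig [-114.5    0.   166.4]
bar [569.8 236.  205.7] [0.4 0.4] jig [-1.477e+02 -2.000e-01  2.057e+02]
keepertop c [555.9  63.4 108. ] [4. 4.] jig [ 25.5   2.6 108. ]
thick top [ 392.8 -255.3   34. ] [ 383.6 -397.5   34. ]
thin top [ 603.4 -193.9   25. ] [ 595.9 -336.3   25. ]
thick side [ 396.1 -251.9   34. ] [ 385.2 -395.5   34. ]
thin side [ 605.7 -193.9   25. ] [ 593.5 -334.5   25. ]
[  391. -1165.  1032.]
[ 275.    3. 1512.]
[[644.9  75.9  60. ]]
[[465.7  93.2  60. ]]
```

The thick tube (plain grey, foam, (226,279)) and thin tube (plain grey, foam, (292,262)) are the right ones: no other grey tube shows. The turquoise tubes at (172,279) and (270,320) and the purple one at (332,320) are the look-alikes. The measured lengths, about 142 mm, agree with the 140 mm given. The latch geometry also agrees: grip to bar measures 51 mm, and the lever stands at about 1.12 rad.

```bash
cat >> h.py <<'E'
from scipy.spatial.transform import Rotation as Rn
def Rt(q): return Rn.from_quat([q[1],q[2],q[3],q[0]]).as_matrix()
def go(pos,axisyaw=None):
    """deltas to world pos, tool y perpendicular to axisyaw (tool z along the axis)"""
    s=monitor.read_state(); R=Rt(s['tcp_rot']); d=R.T@(np.asarray(pos,float)-s['tcp_pos'])/400
    tw=0
    if axisyaw is not None:
        z=R[:,2]; cur=np.arctan2(z[1],z[0]); e=(axisyaw-cur+np.pi/2)%np.pi-np.pi/2
        tw=-e/np.radians(30)   # tool x down: positive twist turns yaw negative
    print('tcp',s['tcp_pos'].round(1),'F',s['wrist_force'].round(1),'open',round(s['opening'],3),'q6',s['joint_positions'].round(2),'t',round(s['clock'],2),'\n deltas',d.round(4),'twist',round(float(tw),4),'tilt',R[:,0].round(4))
E
python3 - <<'E'
from h import *
print(Rt(monitor.read_state()['tcp_rot']).round(3))
go((389.4,-325,150),-1.641)
E
```

```text
[[-0.     0.286  0.958]
 [-0.     0.958 -0.286]
 [-1.    -0.     0.   ]]
tcp [171.5 575.  222.6] F [-0.1 -0.6 -0.3] open 1.0 q6 [ 1.22  0.09  1.23 -0.    1.82 -0.06] t 2.0 
 deltas [ 0.1817 -2.0004  1.1651] twist 2.5806 tilt [-0. -0. -1.]
```

Call:
carry_out(deltas="0 -0.593 0.853 0 1;0 -0.593 0.853 0 1;0 -0.593 0.853 0 1;0 -0.593 0.853 0 1;0 -0.593 0.853 0.3 1;0 -0.593 0.853 0.6 1;0 -0.593 0.853 0.9 1;0 -0.593 0.853 1 1", grip_force=25)

```text
clock: 2.67
tcp_pos: [380.2, 312.7, 222.9]
tcp_rot: [0.652, 0.274, 0.652, -0.274]
wrist_force: [1.1, 1.1, 0.1]
opening: 1.004
```

Run:
```python
from h import *
go((420,-100,200),-1.641)
go((389.4,-325,150),-1.641)
```

```text
tcp [380.2 312.7 222.9] F [1.1 1.1 0.1] open 1.004 q6 [ 0.62 -0.2   1.51  0.    1.83 -0.16] t 2.67 
 deltas [ 0.0569 -0.651   0.8067] twist 1.6145 tilt [ 7.e-04  5.e-04 -1.e+00]
tcp [380.2 312.7 222.9] F [1.1 1.1 0.1] open 1.004 q6 [ 0.62 -0.2   1.51  0.    1.83 -0.16] t 2.67 
 deltas [ 0.1815 -1.0994  1.155 ] twist 1.6145 tilt [ 7.e-04  5.e-04 -1.e+00]
```

Call:
carry_out(deltas="0.057 -0.65 0.807 0.2 1;0.057 -0.65 0.807 0.4 1;0.057 -0.65 0.807 0.6 1;0.057 -0.65 0.807 0.8 1;0.057 -0.65 0.807 1 1;0.057 -0.65 0.807 1 1;0.057 -0.65 0.807 1 1;0.057 -0.65 0.807 1 1")

```text
clock: 3.33
tcp_pos: [413.3, -18.6, 204.6]
tcp_rot: [0.56, 0.432, 0.56, -0.431]
wrist_force: [1.3, -0.3, -0.1]
opening: 1.004
```

Run:
```python
from h import *
go((389.4,-325,110),-1.641)
```

```text
tcp [413.3 -18.6 204.6] F [ 1.3 -0.3 -0.1] open 1.004 q6 [-0.13 -0.42  1.72  0.    1.84 -0.38] t 3.33 
 deltas [ 0.2366 -0.2532  0.7255] twist 0.626 tilt [ 1.4e-03 -1.0e-04 -1.0e+00]
```

Call:
carry_out(deltas="0.237 -0.253 0.725 0.2 1;0.237 -0.253 0.725 0.4 1;0.237 -0.253 0.725 0.626 1;0.237 -0.253 0.725 0.626 1;0.237 -0.253 0.725 0.626 1;0.237 -0.253 0.725 0.626 1;0.237 -0.253 0.725 0.626 1;0.237 -0.253 0.725 0.626 1")

```text
clock: 4.0
tcp_pos: [388.3, -325.7, 108.3]
tcp_rot: [-0.482, -0.517, -0.482, 0.518]
wrist_force: [0.8, 0.4, -0.6]
opening: 0.999
```

Call:
carry_out(deltas="0 0 0 0 1;0 0 0 0 1")

```text
clock: 4.17
tcp_pos: [388.7, -323.6, 108.5]
tcp_rot: [0.481, 0.518, 0.482, -0.518]
wrist_force: [0.3, 1.0, 1.1]
opening: 1.003
```

Run:
```python
from h import *
go((389.4,-325,16),-1.641)
```

```text
tcp [ 388.7 -323.6  108.5] F [0.3 1.  1.1] open 1.003 q6 [-0.76 -0.15  1.67  0.    1.63 -0.69] t 4.17 
 deltas [0.2312 0.0024 0.0038] twist -0.0058 tilt [-0.0016  0.0018 -1.    ]
```

Call:
carry_out(deltas="0.08 0.002 0.004 0 1;0.15 0.002 0.004 0 1;0.2 0.002 0.004 0 1;0.231 0.002 0.004 0 1;0.231 0.002 0.004 0 1;0.231 0.002 0.004 0 1;0.231 0.002 0.004 0 1;0.231 0.002 0.004 0 1")

```text
clock: 4.83
tcp_pos: [391.3, -325.1, 19.4]
tcp_rot: [0.483, 0.517, 0.481, -0.517]
wrist_force: [-0.6, -0.2, 0.3]
opening: 1.0
```

Run:
```python
from h import *
go((389.4,-325,16),-1.641)
for n in('side','top'):
    s=snap(n); i=s['img']
    c=i[220:320,180:310] if n=='side' else i[180:290,330:450]
    cv2.imwrite(f'pics/g1{n}.png',cv2.resize(c,None,fx=5,fy=5,interpolation=cv2.INTER_CUBIC))
```

```text
tcp [ 391.3 -325.1   19.4] F [-0.6 -0.2  0.3] open 1.0 q6 [-0.76 -0.1   1.78  0.    1.45 -0.69] t 4.83 
 deltas [ 0.0084 -0.0048 -0.    ] twist 0.0005 tilt [ 0.0026 -0.0024 -1.    ]
```

View pics/g1side.png

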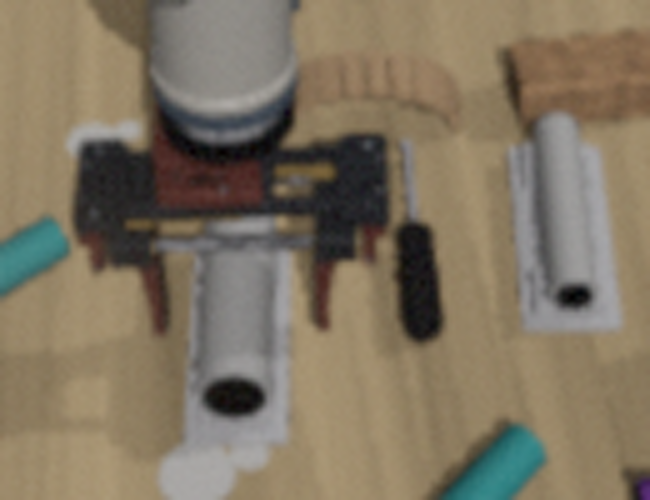

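The fingers straddle the thick tube at its middle, tips at about (160,330) and (322,325) in the crop, clear of the screwdriver. Closing.

Call:
carry_out(deltas="0.004 0 0 0 0;0.004 0 0 0 0;0.004 0 0 0 0;0.004 0 0 0 0;0.004 0 0 0 0;0.004 0 0 0 0;0.004 0 0 0 0;0.004 0 0 0 0")

```text
clock: 5.6
tcp_pos: [389.7, -324.5, 15.5]
tcp_rot: [-0.482, -0.517, -0.482, 0.518]
wrist_force: [-2.9, 1.0, 2.5]
opening: 0.494
```

Run:
```python
from h import *
for i in range(3): print(monitor.read_state()['tcp_pos'])
go((389.4,-325,16),-1.641)
```

```text
[ 389.72245095 -324.48166636   15.54190104]
[ 389.72245095 -324.48166636   15.54190104]
[ 389.72245095 -324.48166636   15.54190104]
tcp [ 389.7 -324.5   15.5] F [-2.9  1.   2.5] open 0.494 q6 [-0.76 -0.1   1.79 -0.    1.45 -0.69] t 5.6 
 deltas [-0.0011 -0.0007  0.0013] twist -0.0007 tilt [-1.2e-03  1.0e-04 -1.0e+00]
```

Call:
carry_out(deltas="-0.03 0 0 0 0;-0.08 0 0 0 0;-0.15 0 0 0 0;-0.23 0 0 0 0;-0.3 0 0 0 0;-0.3 0 0 0 0;-0.3 0 0 0 0", grip_force=30)

```text
clock: 6.18
tcp_pos: [391.1, -325.2, 137.9]
tcp_rot: [0.484, 0.517, 0.481, -0.517]
wrist_force: [0.5, -0.4, -2.1]
opening: 0.492
```

Run:
```python
from h import *
p=np.load('jig.npy')
go((644.9,75.9,136),p[2])
```

```text
tcp [ 391.1 -325.2  137.9] F [ 0.5 -0.4 -2.1] open 0.492 q6 [-0.76 -0.16  1.63  0.    1.67 -0.69] t 6.18 
 deltas [ 0.0039  0.5625 -1.0448] twist 0.05 tilt [ 0.0034 -0.003  -1.    ]
```

Call:
carry_out(deltas="0 0.538 -1 0.05 0;0 0.538 -1 0.05 0;0 0.538 -1 0.05 0;0 0.538 -1 0.05 0;0 0.538 -1 0.05 0;0 0.538 -1 0.05 0;0 0.538 -1 0.05 0;0 0.538 -1 0.05 0")

```text
clock: 6.85
tcp_pos: [568.1, -40.5, 133.0]
tcp_rot: [-0.474, -0.523, -0.476, 0.524]
wrist_force: [1.9, 0.2, -2.6]
opening: 0.496
```

Call:
carry_out(deltas="0 0 0 0 0;0 0 0 0 0")

```text
clock: 7.02
tcp_pos: [567.9, -40.5, 132.6]
tcp_rot: [-0.475, -0.522, -0.478, 0.524]
wrist_force: [-0.4, -0.2, -1.5]
opening: 0.493
```

Run:
```python
from h import *
p=np.load('jig.npy')
go((644.9,75.9,136),p[2])
```

```text
tcp [567.9 -40.5 132.6] F [-0.4 -0.2 -1.5] open 0.493 q6 [-0.13  0.01  1.47  0.    1.66 -0.04] t 7.02 
 deltas [-0.0092  0.1647 -0.3075] twist 0.0077 tilt [-4.6e-03  7.0e-04 -1.0e+00]
```

Call:
carry_out(deltas="0 0.165 -0.307 0.008 0;0 0.165 -0.307 0.008 0;0 0.165 -0.307 0.008 0;0 0.165 -0.307 0.008 0;0 0.165 -0.307 0.008 0;0 0.165 -0.307 0.008 0")

```text
clock: 7.52
tcp_pos: [645.2, 72.2, 133.7]
tcp_rot: [-0.474, -0.523, -0.475, 0.526]
wrist_force: [-0.9, -0.1, -2.2]
opening: 0.496
```

Run:
```python
from h import *
p=np.load('jig.npy')
go((644.9,75.9,44),p[2])
for n in('side','top'):
    i=snap(n)['img']
    c=i[100:230,210:320] if n=='side' else i[120:240,175:300]
    cv2.imwrite(f'pics/p1{n}.png',cv2.resize(c,None,fx=4.5,fy=4.5,interpolation=cv2.INTER_CUBIC))
```

```text
tcp [645.2  72.2 133.7] F [-0.9 -0.1 -2.2] open 0.496 q6 [ 0.06  0.23  1.24 -0.    1.68  0.16] t 7.52 
 deltas [ 0.2241 -0.0009 -0.0095] twist -0.0082 tilt [-0.0032 -0.001  -1.    ]
```

View pics/p1side.png

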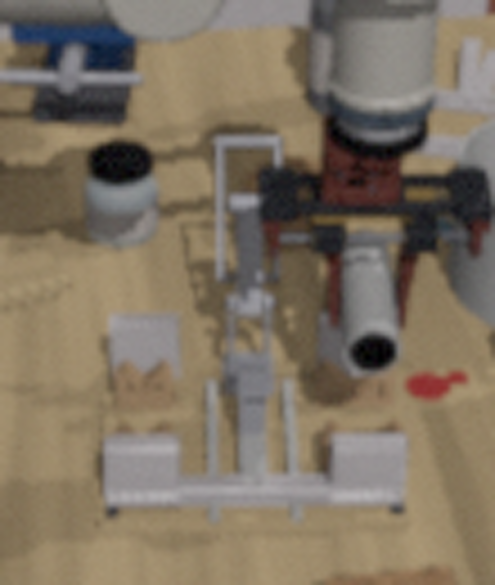

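Call:
carry_out(deltas="0.06 0 -0.009 -0.01 0;0.12 0 -0.009 -0.01 0;0.18 0 -0.009 -0.01 0;0.205 0 -0.009 -0.01 0;0.215 0 -0.009 -0.01 0;0.215 0 -0.009 -0.01 0")

```text
clock: 8.12
tcp_pos: [645.6, 75.5, 48.9]
tcp_rot: [-0.475, -0.523, -0.476, 0.524]
wrist_force: [0.3, 0.2, -3.0]
opening: 0.494
```

Run:
```python
from h import *
p=np.load('jig.npy')
go((644.9,75.9,42),p[2])
for n in('side','top'):
    i=snap(n)['img']
    c=i[140:230,240:340] if n=='side' else i[120:220,195:305]
    cv2.imwrite(f'pics/p2{n}.png',cv2.resize(c,None,fx=6,fy=6,interpolation=cv2.INTER_CUBIC))
```

```text
tcp [645.6  75.5  48.9] F [ 0.3  0.2 -3. ] open 0.494 q6 [ 0.06  0.26  1.35 -0.    1.53  0.16] t 8.12 
 deltas [ 0.0173 -0.0017 -0.0007] twist -0.0007 tilt [-1.6e-03 -3.0e-04 -1.0e+00]
```

View pics/p2side.png

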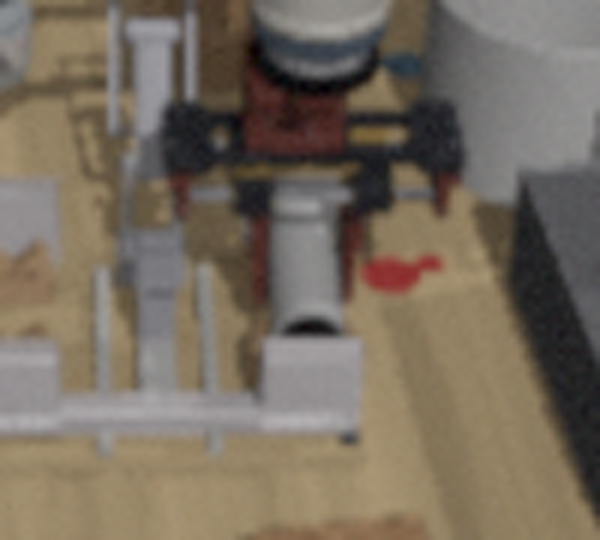

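View pics/p2top.png

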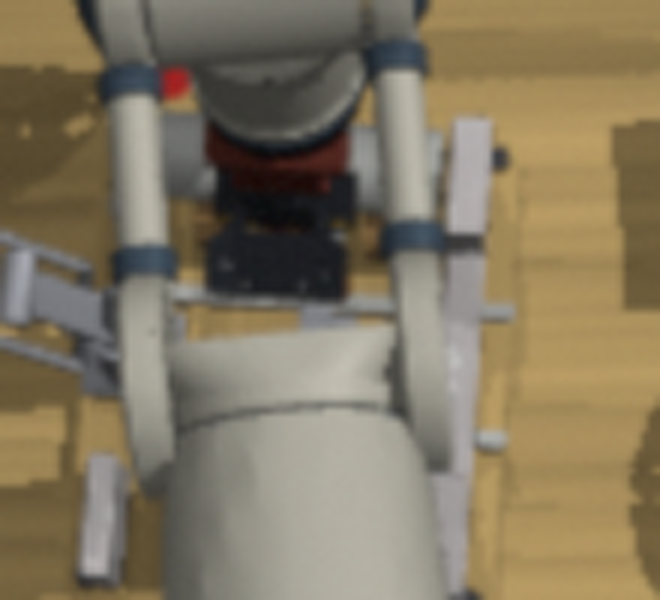

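Call:
carry_out(deltas="0.008 0 0 0 0;0.012 0 0 0 0;0.014 0 0 0 0;0.014 0 0 0 0")

```text
clock: 8.55
tcp_pos: [646.4, 76.8, 44.1]
tcp_rot: [0.476, 0.523, 0.476, -0.523]
wrist_force: [0.1, 0.5, -2.5]
opening: 0.495
```

Call:
carry_out(deltas="0.003 0 0 0 0;0.005 0 0 0 0;0.005 0 0 0 0")

```text
clock: 8.8
tcp_pos: [646.5, 76.7, 42.9]
tcp_rot: [0.476, 0.523, 0.475, -0.523]
wrist_force: [-2.5, -1.0, 3.2]
opening: 0.497
```

Contact felt (Fz rose from -2.5 to +3.2 N). Releasing.

Call:
carry_out(deltas="0 0 0 0 0.55;0 0 0 0 0.6;0 0 0 0 0.65;0 0 0 0 0.7;0 0 0 0 0.7;0 0 0 0 0.7")

```text
clock: 9.3
tcp_pos: [646.3, 76.7, 41.8]
tcp_rot: [0.476, 0.523, 0.476, -0.523]
wrist_force: [-0.6, -0.3, 0.4]
opening: 0.703
```

Call:
carry_out(deltas="-0.05 0 0 0 0.7;-0.12 0 0 0 0.7;-0.2 0 0 0 0.7;-0.3 0 0 0 0.7;-0.35 0 0 0 0.7;-0.35 0 0 0 0.7")

```text
clock: 9.8
tcp_pos: [648.5, 76.9, 189.7]
tcp_rot: [0.478, 0.526, 0.473, -0.52]
wrist_force: [0.2, 0.0, 1.6]
opening: 0.701
```

Run:
```python
from h import *
go((599.6,-264.7,120),-1.641)
i=snap('side')['img'][140:230,240:340]
cv2.imwrite('pics/p3side.png',cv2.resize(i,None,fx=6,fy=6,interpolation=cv2.INTER_CUBIC))
```

```text
tcp [648.5  76.9 189.7] F [0.2 0.  1.6] open 0.701 q6 [0.07 0.22 1.15 0.   1.76 0.16] t 9.8 
 deltas [ 0.1723 -0.0422  0.862 ] twist -0.0483 tilt [ 1.130e-02  8.000e-04 -9.999e-01]
```

View pics/p3side.png

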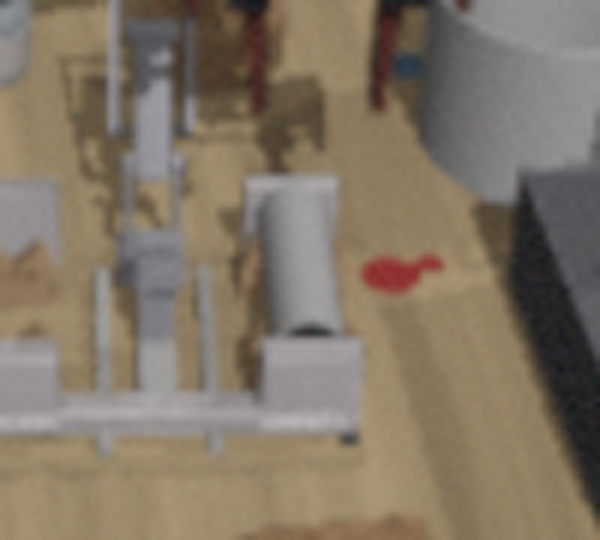

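The thick tube lies in the wide grooves between stop and jaw (crop 265–340, 190–335). Now the thin one.

Call:
carry_out(deltas="0.05 -0.042 0.862 -0.048 0.8;0.1 -0.042 0.862 -0.048 0.8;0.172 -0.042 0.862 -0.048 0.8;0.172 -0.042 0.862 -0.048 0.8;0.172 -0.042 0.862 -0.048 0.8;0.172 -0.042 0.862 -0.048 0.8;0.172 -0.042 0.862 -0.048 0.8;0.172 -0.042 0.862 -0.048 0.8")

```text
clock: 10.52
tcp_pos: [597.9, -247.8, 114.7]
tcp_rot: [-0.481, -0.517, -0.483, 0.518]
wrist_force: [-0.2, 0.5, -0.4]
opening: 0.8
```

Call:
carry_out(deltas="0 0 0 0 0.8;0 0 0 0 0.8;0 0 0 0 0.8")

```text
clock: 10.77
tcp_pos: [598.9, -245.8, 115.9]
tcp_rot: [-0.481, -0.517, -0.483, 0.518]
wrist_force: [0.3, 1.2, -0.7]
opening: 0.8
```

Run:
```python
from h import *
go((599.6,-264.7,9),-1.641)
```

```text
tcp [ 598.9 -245.8  115.9] F [ 0.3  1.2 -0.7] open 0.8 q6 [-0.44  0.23  1.27  0.    1.65 -0.37] t 10.77 
 deltas [0.2672 0.0057 0.0475] twist -0.0014 tilt [-0.002   0.0017 -1.    ]
```

Call:
carry_out(deltas="0.02 0.005 0.047 0 0.8;0.1 0.005 0.047 0 0.8;0.17 0.005 0.047 0 0.8;0.22 0.005 0.047 0 0.8;0.25 0.005 0.047 0 0.8;0.25 0.005 0.047 0 0.8;0.25 0.005 0.047 0 0.8")

```text
clock: 11.35
tcp_pos: [600.5, -263.9, 17.7]
tcp_rot: [0.482, 0.517, 0.483, -0.517]
wrist_force: [-0.5, -0.9, 1.2]
opening: 0.804
```

Run:
```python
from h import *
go((599.6,-264.7,9),-1.641)
i=snap('side')['img'][200:320,220:350]
cv2.imwrite('pics/g2side.png',cv2.resize(i,None,fx=5,fy=5,interpolation=cv2.INTER_CUBIC))
```

```text
tcp [ 600.5 -263.9   17.7] F [-0.5 -0.9  1.2] open 0.804 q6 [-0.47  0.29  1.37  0.    1.48 -0.4 ] t 11.35 
 deltas [ 0.0218 -0.002   0.002 ] twist 0.0029 tilt [-3.e-04  3.e-04 -1.e+00]
```

View pics/g2side.png

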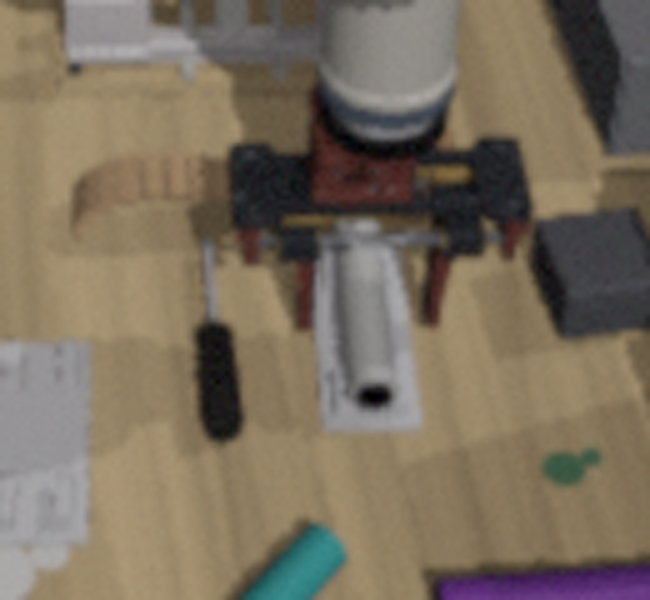

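Fingers straddle the thin tube (crop 305 and 435, row 325). Lower and close.

Call:
carry_out(deltas="0.01 -0.002 0.002 0 0.8;0.02 -0.002 0.002 0 0.8;0.02 -0.002 0.002 0 0.1;0.02 -0.002 0.002 0 0;0.02 -0.002 0.002 0 0;0.02 -0.002 0.002 0 0;0.02 -0.002 0.002 0 0;0.02 -0.002 0.002 0 0", grip_force=25)

```text
clock: 12.07
tcp_pos: [599.3, -266.0, 9.7]
tcp_rot: [0.482, 0.517, 0.482, -0.517]
wrist_force: [-0.4, -0.5, -0.3]
opening: 0.384
```

Call:
carry_out(deltas="0 0 0 0 0;0 0 0 0 0;0 0 0 0 0;0 0 0 0 0")

```text
clock: 12.4
tcp_pos: [598.0, -266.0, 9.4]
tcp_rot: [-0.481, -0.517, -0.483, 0.518]
wrist_force: [-4.3, 1.6, 3.6]
opening: 0.338
```

Call:
carry_out(deltas="-0.03 0 0 0 0;-0.08 0 0 0 0;-0.16 0 0 0 0;-0.24 0 0 0 0;-0.32 0 0 0 0;-0.32 0 0 0 0;-0.32 0 0 0 0")

```text
clock: 12.98
tcp_pos: [600.7, -266.5, 141.3]
tcp_rot: [0.484, 0.518, 0.48, -0.516]
wrist_force: [0.6, 0.0, -1.8]
opening: 0.336
```

Run:
```python
from h import *
p=np.load('jig.npy')
go((465.7,93.2,138),p[2])
```

```text
tcp [ 600.7 -266.5  141.3] F [ 0.6  0.  -1.8] open 0.336 q6 [-0.47  0.24  1.21  0.    1.69 -0.4 ] t 12.98 
 deltas [ 0.0036 -0.3998 -0.8735] twist 0.0501 tilt [ 0.006  -0.0028 -1.    ]
```

Call:
carry_out(deltas="0 -0.4 -0.873 0.05 0;0 -0.4 -0.873 0.05 0;0 -0.4 -0.873 0.05 0;0 -0.4 -0.873 0.05 0;0 -0.4 -0.873 0.05 0;0 -0.4 -0.873 0.05 0;0 -0.4 -0.873 0.05 0;0 -0.4 -0.873 0.05 0")

```text
clock: 13.65
tcp_pos: [480.1, 47.7, 135.2]
tcp_rot: [-0.474, -0.523, -0.476, 0.524]
wrist_force: [1.4, 1.3, -1.1]
opening: 0.338
```

Call:
carry_out(deltas="0 0 0 0 0;0 0 0 0 0")

```text
clock: 13.82
tcp_pos: [480.8, 47.9, 135.8]
tcp_rot: [-0.476, -0.522, -0.477, 0.523]
wrist_force: [-0.3, -0.3, -0.3]
opening: 0.336
```

Run:
```python
from h import *
p=np.load('jig.npy')
go((465.7,93.2,138),p[2])
```

```text
tcp [480.8  47.9 135.8] F [-0.3 -0.3 -0.3] open 0.336 q6 [ 0.03 -0.22  1.69 -0.    1.68  0.12] t 13.82 
 deltas [-0.0054 -0.048  -0.1094] twist 0.0081 tilt [-2.1e-03 -1.0e-04 -1.0e+00]
```

Call:
carry_out(deltas="0 -0.048 -0.109 0.008 0;0 -0.048 -0.109 0.008 0;0 -0.048 -0.109 0.008 0;0.06 -0.048 -0.109 0.008 0;0.12 -0.048 -0.109 0.008 0;0.17 -0.048 -0.109 0.008 0;0.2 -0.048 -0.109 0.008 0;0.2 -0.048 -0.109 0.008 0")

```text
clock: 14.48
tcp_pos: [465.5, 89.6, 53.6]
tcp_rot: [-0.473, -0.523, -0.475, 0.527]
wrist_force: [-0.1, 0.2, -2.6]
opening: 0.334
```

Call:
carry_out(deltas="0.004 0 0 0 0;0.004 0 0 0 0")

```text
clock: 14.65
tcp_pos: [467.9, 90.7, 56.8]
tcp_rot: [0.474, 0.525, 0.474, -0.524]
wrist_force: [-0.2, 0.2, -2.1]
opening: 0.337
```

Run:
```python
from h import *
p=np.load('jig.npy')
go((465.7,93.2,45),p[2])
i=snap('side')['img'][140:230,210:310]
cv2.imwrite('pics/p4side.png',cv2.resize(i,None,fx=6,fy=6,interpolation=cv2.INTER_CUBIC))
```

```text
tcp [467.9  90.7  56.8] F [-0.2  0.2 -2.1] open 0.337 q6 [ 0.12 -0.22  1.82 -0.    1.54  0.22] t 14.65 
 deltas [ 0.0296 -0.0061 -0.0056] twist -0.0097 tilt [ 1.3e-03 -1.0e-04 -1.0e+00]
```

View pics/p4side.png

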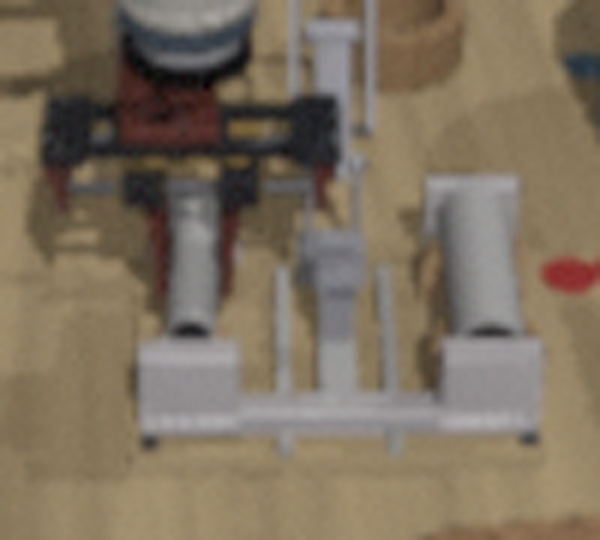

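Call:
carry_out(deltas="0.01 -0.004 -0.004 -0.008 0;0.018 -0.004 -0.004 -0.008 0;0.022 -0.004 -0.004 -0.008 0;0.022 -0.004 -0.004 -0.008 0")

```text
clock: 15.03
tcp_pos: [465.4, 93.2, 46.8]
tcp_rot: [-0.475, -0.523, -0.475, 0.524]
wrist_force: [-0.3, 0.3, -2.3]
opening: 0.336
```

Call:
carry_out(deltas="0.003 0 0 0 0;0.006 0 0 0 0;0.006 0 0 0 0")

```text
clock: 15.28
tcp_pos: [465.9, 93.1, 45.4]
tcp_rot: [0.476, 0.524, 0.475, -0.523]
wrist_force: [-0.4, -0.3, 1.8]
opening: 0.334
```

Call:
carry_out(deltas="0 0 0 0 0.4;0 0 0 0 0.45;0 0 0 0 0.5;0 0 0 0 0.55;0 0 0 0 0.55;0 0 0 0 0.55")

```text
clock: 15.78
tcp_pos: [465.7, 93.1, 44.6]
tcp_rot: [-0.475, -0.524, -0.475, 0.524]
wrist_force: [-0.1, 0.2, 0.2]
opening: 0.552
```

Call:
carry_out(deltas="-0.05 0 0 0 0.55;-0.12 0 0 0 0.55;-0.2 0 0 0 0.55;-0.3 0 0 0 0.55;-0.4 0 0 0 0.7;-0.5 0 0 0 0.85;-0.5 0 0 0 0.85;-0.5 0 0 0 0.85")

```text
clock: 16.45
tcp_pos: [466.8, 93.2, 247.8]
tcp_rot: [0.476, 0.525, 0.474, -0.522]
wrist_force: [-0.4, 0.6, -0.6]
opening: 0.809
```

Run:
```python
from h import *
p=np.load('jig.npy')
go(J2W(p,(-147.7,0,250))[0],p[2]); print(J2W(p,(-147.7,0,250)))
i=snap('side')['img'][115:225,220:310]
cv2.imwrite('pics/p5side.png',cv2.resize(i,None,fx=5.4,fy=5.4,interpolation=cv2.INTER_CUBIC))
i=snap('top')['img'][130:235,175:285]
cv2.imwrite('pics/p5top.png',cv2.resize(i,None,fx=5.6,fy=5.6,interpolation=cv2.INTER_CUBIC))
```

```text
tcp [466.8  93.2 247.8] F [-0.4  0.6 -0.6] open 0.809 q6 [ 0.13 -0.24  1.5  -0.    1.87  0.22] t 16.45 
 deltas [-0.0036  0.2224 -0.3802] twist -0.0002 tilt [ 6.e-03  8.e-04 -1.e+00]
[[569.97447847 236.03386533 250.        ]]
```

View pics/p5side.png

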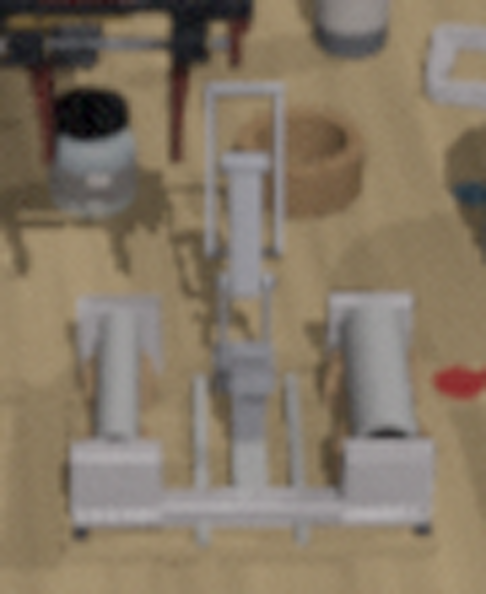

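View pics/p5top.png

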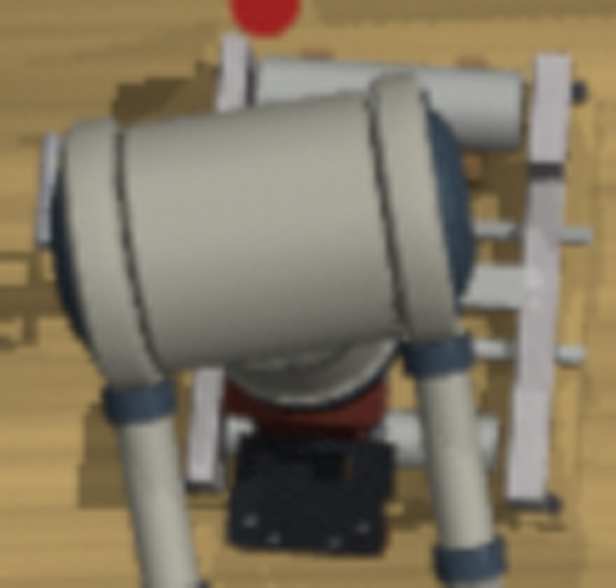

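Both tubes are cradled: thick at (380,370) and thin at (118,370) in the side crop. Now to the loop bar.

Call:
carry_out(deltas="-0.01 0.222 -0.38 0 0.85;-0.01 0.222 -0.38 0 0.85;-0.01 0.222 -0.38 0 0.85;-0.01 0.222 -0.38 0 0.85;-0.01 0.222 -0.38 0 0.85;-0.01 0.222 -0.38 0 0.85;-0.01 0.222 -0.38 0 0.85")

```text
clock: 17.13
tcp_pos: [568.0, 235.5, 246.3]
tcp_rot: [-0.475, -0.522, -0.476, 0.525]
wrist_force: [-1.4, -0.5, -0.3]
opening: 0.85
```

Run:
```python
from h import *
p=np.load('jig.npy')
go(J2W(p,(-147.7,0,188))[0],p[2])
i=snap('side')['img'][90:200,210:320]
cv2.imwrite('pics/b1side.png',cv2.resize(i,None,fx=5,fy=5,interpolation=cv2.INTER_CUBIC))
```

```text
tcp [568.  235.5 246.3] F [-1.4 -0.5 -0.3] open 0.85 q6 [ 0.34  0.14  1.13 -0.    1.87  0.43] t 17.13 
 deltas [ 0.1456  0.0053 -0.0022] twist 0.0011 tilt [-0.0041 -0.0019 -1.    ]
```

View pics/b1side.png

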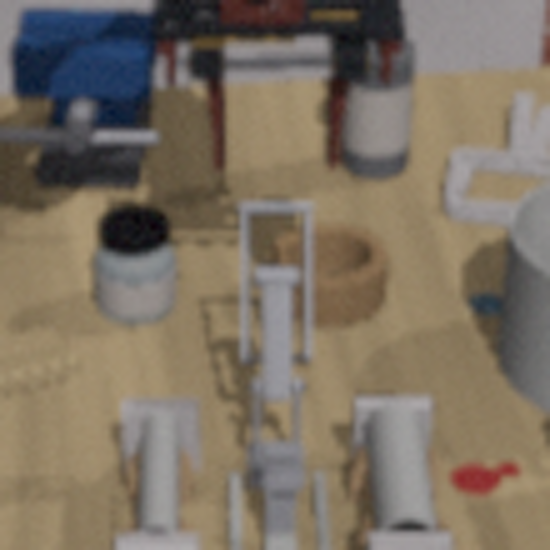

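Fingers at (218,165) and (335,165) straddle the bar's column (276). Descend.

Call:
carry_out(deltas="0.04 0.003 0 0 0.85;0.08 0.003 0 0 0.85;0.12 0.003 0 0 0.85;0.14 0.003 0 0 0.85;0.14 0.003 0 0 0.85;0.14 0.003 0 0 0.85")

```text
clock: 17.68
tcp_pos: [569.5, 234.7, 193.4]
tcp_rot: [0.475, 0.524, 0.475, -0.524]
wrist_force: [0.2, 0.2, 0.3]
opening: 0.85
```

Run:
```python
from h import *
p=np.load('jig.npy')
go(J2W(p,(-147.7,0,188))[0],p[2])
for n in('side','top'):
    i=snap(n)['img']; i=i[100:190,220:310] if n=='side' else i[130:235,155:265]
    cv2.imwrite(f'pics/b2{n}.png',cv2.resize(i,None,fx=6,fy=6,interpolation=cv2.INTER_CUBIC))
```

```text
tcp [569.5 234.7 193.4] F [0.2 0.2 0.3] open 0.85 q6 [ 0.34  0.13  1.24 -0.    1.77  0.43] t 17.68 
 deltas [ 0.0135  0.0009 -0.0033] twist -0.0021 tilt [ 3.e-04 -0.e+00 -1.e+00]
```

View pics/b2side.png

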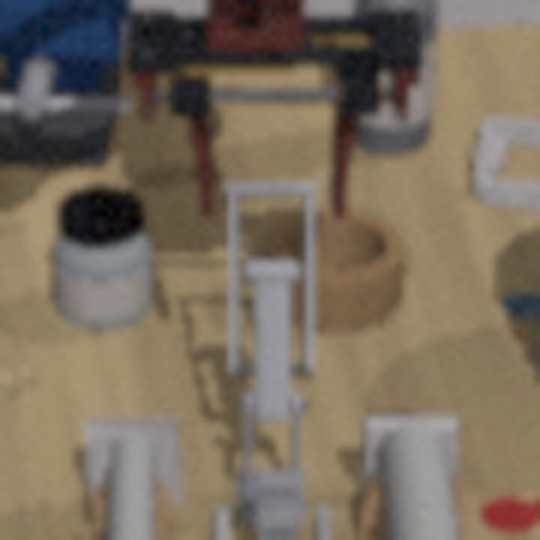

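View pics/b2top.png

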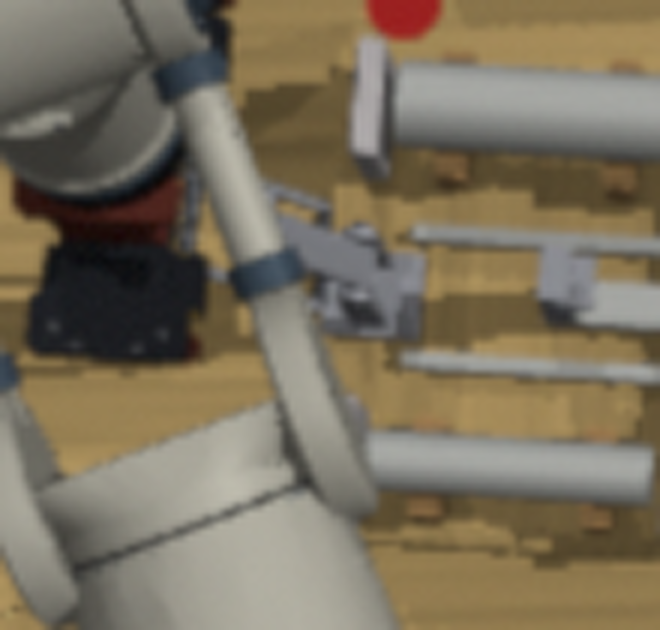

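Call:
carry_out(deltas="0.01 0 -0.002 0 0.85;0.01 0 -0.002 0 0.7;0.01 0 -0.002 0 0.65;0.01 0 -0.002 0 0.5;0.01 0 -0.002 0 0.5;0.01 0 -0.002 0 0.5;0.01 0 -0.002 0 0.5;0.01 0 -0.002 0 0.5", grip_force=15)

```text
clock: 18.45
tcp_pos: [569.5, 236.8, 188.9]
tcp_rot: [-0.475, -0.523, -0.476, 0.524]
wrist_force: [-5.7, 1.4, 1.9]
opening: 0.631
```

Run:
```python
from h import *
p=np.load('jig.npy')
go(J2W(p,(-147.7,0,188))[0],p[2])
i=snap('side')['img']; i=i[100:190,220:310]
cv2.imwrite(f'pics/b3side.png',cv2.resize(i,None,fx=6,fy=6,interpolation=cv2.INTER_CUBIC))
```

```text
tcp [569.5 236.8 188.9] F [-5.7  1.4  1.9] open 0.631 q6 [0.34 0.13 1.25 0.   1.76 0.43] t 18.45 
 deltas [0.0022 0.0013 0.0018] twist 0.0008 tilt [-8.e-04  3.e-04 -1.e+00]
```

View pics/b3side.png

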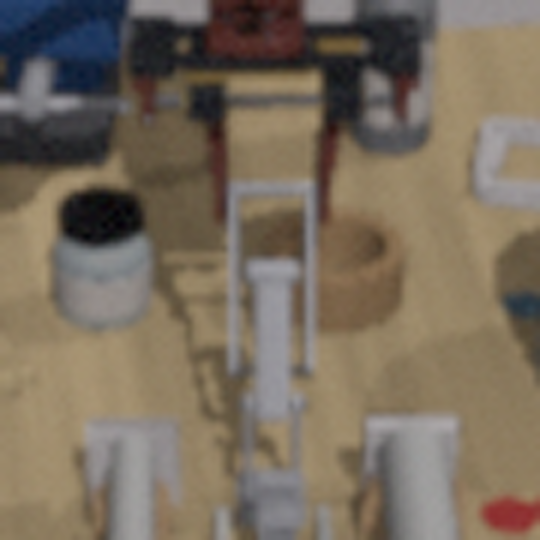

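Call:
carry_out(deltas="-0.0215 0 0.042 0 0.5;-0.036 0 0.097 0 0.5;-0.039 0 0.155 0 0.5;-0.03 0 0.21 0 0.5;-0.01 0 0.265 0 0.5;-0.01 0 0.265 0 0.5")

```text
clock: 19.0
tcp_pos: [559.2, 127.3, 191.3]
tcp_rot: [-0.475, -0.523, -0.474, 0.525]
wrist_force: [-3.3, -0.8, 3.1]
opening: 0.635
```

Run:
```python
from h import *
p=np.load('jig.npy')
go(J2W(p,(-147.7,0,188))[0],p[2])
i=snap('side')['img']; i=i[100:200,220:310]
cv2.imwrite(f'pics/b4side.png',cv2.resize(i,None,fx=6,fy=6,interpolation=cv2.INTER_CUBIC))
```

```text
tcp [559.2 127.3 191.3] F [-3.3 -0.8  3.1] open 0.635 q6 [ 0.17  0.02  1.36 -0.    1.76  0.27] t 19.0 
 deltas [ 0.0076 -0.0004 -0.2731] twist -0.0066 tilt [-0.0019 -0.0026 -1.    ]
```

View pics/b4side.png

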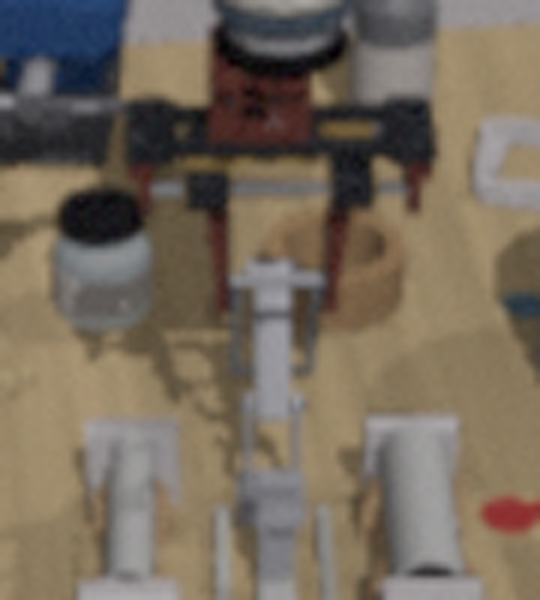

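Call:
carry_out(deltas="0.03 0 0.049 0 0.5;0.069 0 0.091 0 0.5;0.116 0 0.125 0 0.5;0.155 0 0.15 0 0.5;0.19 0 0.175 0 0.5;0.205 0 0.18 0 0.5;0.205 0 0.18 0 0.5")

```text
clock: 19.63
tcp_pos: [552.8, 60.1, 108.8]
tcp_rot: [0.475, 0.524, 0.476, -0.523]
wrist_force: [0.4, 3.9, -0.1]
opening: 0.634
```

Run:
```python
from h import *
p=np.load('jig.npy')
go(J2W(p,(37,0,95))[0],p[2])
i=snap('side')['img']; i=i[110:210,220:310]
cv2.imwrite(f'pics/b5side.png',cv2.resize(i,None,fx=6,fy=6,interpolation=cv2.INTER_CUBIC))
i=snap('top')['img']; i=i[130:235,175:285]
cv2.imwrite(f'pics/b5top.png',cv2.resize(i,None,fx=5.6,fy=5.6,interpolation=cv2.INTER_CUBIC))
```

```text
tcp [552.8  60.1 108.8] F [ 0.4  3.9 -0.1] open 0.634 q6 [ 0.05 -0.02  1.54  0.    1.62  0.14] t 19.63 
 deltas [0.0345 0.0004 0.0199] twist 0.0002 tilt [-0.0011  0.0013 -1.    ]
```

View pics/b5side.png

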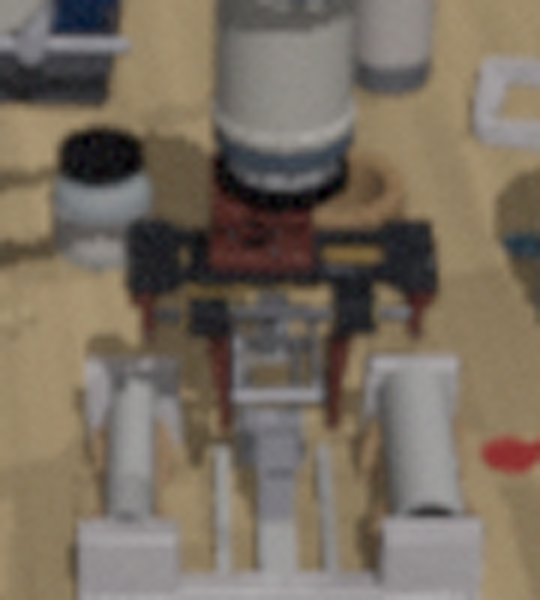

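View pics/b5top.png

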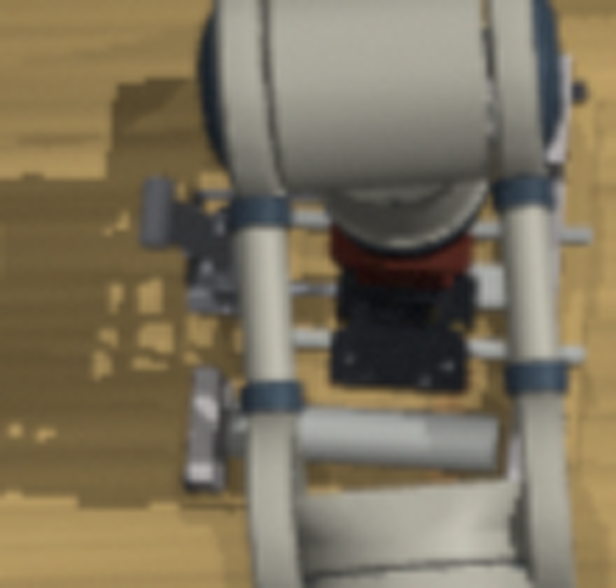

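Run:
```python
from h import *
p=np.load('jig.npy'); kx=26
def boxes():
    seg=[]
    for x0,x1,y,z0,z1 in((kx-13,kx-4,13,80,103),(kx-4,kx+2,13,99,103),(kx-4,kx+9,13,82,86)):
        for a in((x0,-y),(x1,-y),(x1,y),(x0,y)): seg.append(((*a,z0),(*a,z1)))
        for z in(z0,z1):
            c=[(x0,-y,z),(x1,-y,z),(x1,y,z),(x0,y,z)]
            seg+=[(c[i],c[(i+1)%4]) for i in range(4)]
    return seg
out=[]
for n,o in(('side',(245,160)),('top',(220,150))):
    f=10
    im=cv2.resize(CAM[n]['img'][o[1]:o[1]+50,o[0]:o[0]+40],None,fx=f,fy=f,interpolation=cv2.INTER_CUBIC); raw=im.copy()
    for a,b in boxes():
        q=(proj(n,J2W(p,[a,b]))-np.array(o)+.5)*f-.5
        cv2.line(im,tuple(np.round(q[0]).astype(int).tolist()),tuple(np.round(q[1]).astype(int).tolist()),(0,0,255),1,cv2.LINE_AA)
    out.append(np.hstack([raw,im])); cv2.imwrite(f'pics/k_{n}.png',out[-1])
```

```text
(no output)
```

View pics/k_side.png

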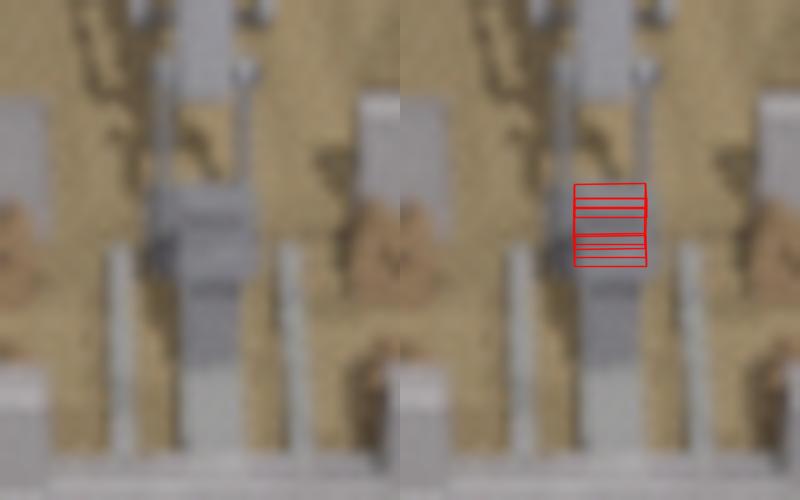

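View pics/k_top.png

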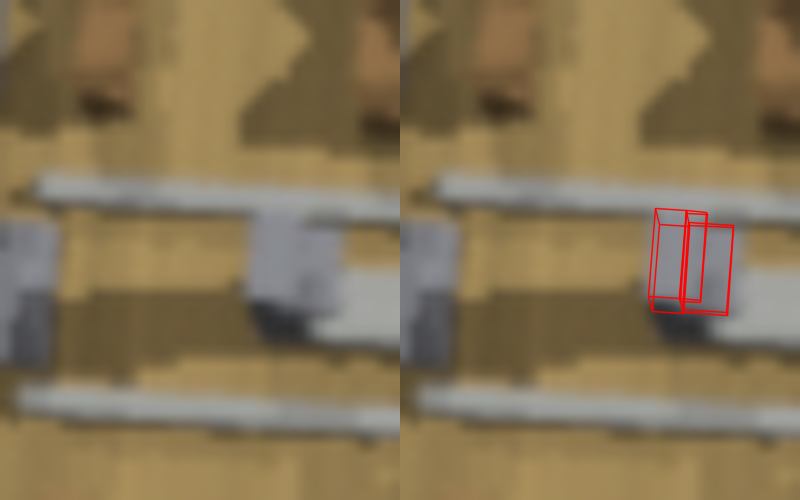

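Keeper overlay fits in both views (kx about 26–27 mm, top 103 mm). Next I pull the bar out to x ≈ 38 above the lip.

Call:
carry_out(deltas="0.005 0 0.012 0 0.5;0.015 0 0.021 0 0.5;0.025 0 0.023 0 0.5;0.025 0 0.023 0 0.5;0.025 0 0.023 0 0.5")

```text
clock: 20.15
tcp_pos: [552.2, 51.1, 101.5]
tcp_rot: [0.475, 0.524, 0.476, -0.523]
wrist_force: [-2.5, 5.4, 0.9]
opening: 0.635
```

```bash
cat >> h.py <<'E'
def inj(X):
    p=np.load('jig.npy'); c,s=np.cos(p[2]),np.sin(p[2]); d=X[:2]-p[:2]; return np.array([c*d[0]+s*d[1],-s*d[0]+c*d[1],X[2]])
E
python3 - <<'E'
from h import *
p=np.load('jig.npy')
s=monitor.read_state(); print('tcp in jig',inj(s['tcp_pos']).round(1),s['wrist_force'].round(1))
f=9;o=(250,165)
i=snap('side')['img']
im=cv2.resize(i[o[1]:o[1]+50,o[0]:o[0]+60],None,fx=f,fy=f,interpolation=cv2.INTER_CUBIC)
x=inj(s['tcp_pos'])[0]
for z,c in((110,(0,0,255)),(115,(0,255,0)),(120,(255,0,0))):
    q=(proj('side',J2W(p,[(x,-28,z),(x,28,z)]))-np.array(o)+.5)*f-.5
    cv2.line(im,tuple(q[0].astype(int).tolist()),tuple(q[1].astype(int).tolist()),c,1)
cv2.imwrite('pics/b6side.png',im)
E
```

```text
tcp in jig [3.810e+01 1.000e-01 1.015e+02] [-2.5  5.4  0.9]
```

View pics/b6side.png

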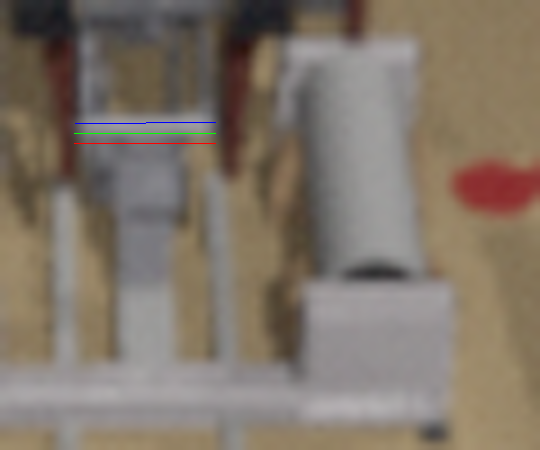

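Call:
carry_out(deltas="0.015 0 0 0 0.5;0.03 0 0 0 0.5;0.042 0 0 0 0.5;0.042 0 0 0 0.5")

```text
clock: 20.53
tcp_pos: [552.0, 50.6, 83.3]
tcp_rot: [0.475, 0.524, 0.475, -0.523]
wrist_force: [-1.1, 4.9, 0.7]
opening: 0.63
```

Call:
carry_out(deltas="0.012 0 0 0 0.5;0.02 0 0 0 0.5;0.024 0 0 0 0.5;0.024 0 0 0 0.5")

```text
clock: 20.87
tcp_pos: [552.1, 50.3, 74.3]
tcp_rot: [0.475, 0.524, 0.475, -0.523]
wrist_force: [-1.5, 5.0, 1.4]
opening: 0.628
```

Run:
```python
from h import *
p=np.load('jig.npy')
s=monitor.read_state(); print('tcp in jig',inj(s['tcp_pos']).round(1),s['wrist_force'].round(1))
f=9;o=(250,165)
i=snap('side')['img']
im=cv2.resize(i[o[1]:o[1]+50,o[0]:o[0]+60],None,fx=f,fy=f,interpolation=cv2.INTER_CUBIC)
x=inj(s['tcp_pos'])[0]
for z,c in((90,(0,0,255)),):
    q=(proj('side',J2W(p,[(x,-28,z),(x,28,z)]))-np.array(o)+.5)*f-.5
    cv2.line(im,tuple(q[0].astype(int).tolist()),tuple(q[1].astype(int).tolist()),c,1)
cv2.imwrite('pics/b7side.png',im)
```

```text
tcp in jig [38.9  0.1 74.3] [-1.5  5.   1.4]
```

View pics/b7side.png

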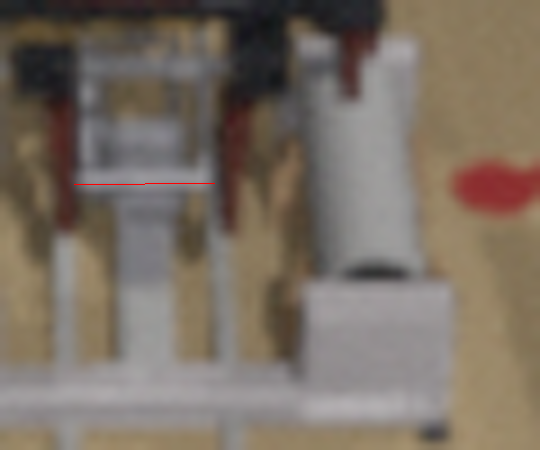

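The bar is now behind the keeper at z ≈ 91 mm, below the lip (crop row 180; the keeper plate shows through the loop). Pull it in under the lip and let go.

Call:
carry_out(deltas="0 0 -0.01 0 0.5;0 0 -0.02 0 0.5;0 0 -0.025 0 0.5;0 0 -0.025 0 0.5")

```text
clock: 21.25
tcp_pos: [552.7, 57.9, 74.0]
tcp_rot: [-0.476, -0.523, -0.474, 0.525]
wrist_force: [-2.2, -5.3, -0.6]
opening: 0.634
```

Call:
carry_out(deltas="0.002 0 0 0 0.65;0.002 0 0 0 0.68;0.002 0 0 0 0.72;0.002 0 0 0 0.75;0.002 0 0 0 0.78;0.002 0 0 0 0.78")

```text
clock: 21.75
tcp_pos: [553.1, 60.2, 73.7]
tcp_rot: [0.475, 0.524, 0.475, -0.523]
wrist_force: [-0.1, 1.2, -0.2]
opening: 0.778
```

Run:
```python
from h import *
s=monitor.read_state(); print('tcp in jig',inj(s['tcp_pos']).round(1),s['wrist_force'].round(1),s['opening'])
f=9;o=(250,155)
i=snap('side')['img']
cv2.imwrite('pics/b8side.png',cv2.resize(i[o[1]:o[1]+60,o[0]:o[0]+60],None,fx=f,fy=f,interpolation=cv2.INTER_CUBIC))
```

```text
tcp in jig [29.   0.1 73.7] [-0.1  1.2 -0.2] 0.7783784913174081
```

View pics/b8side.png

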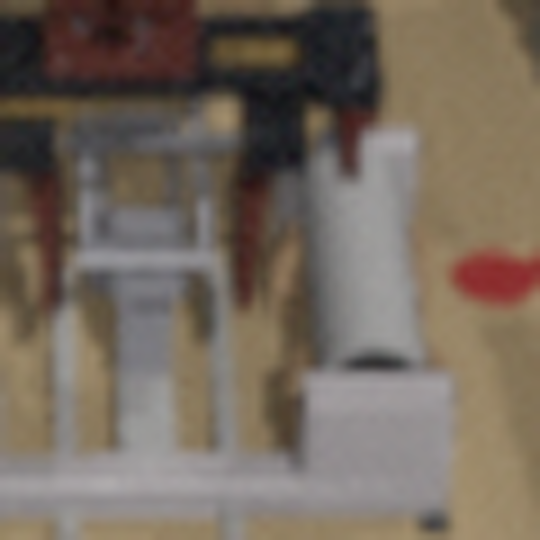

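Call:
carry_out(deltas="-0.03 0 0 0 0.78;-0.08 0 0 0 0.78;-0.15 0 0.01 0 0.78;-0.25 0 0.03 0 0.78;-0.33 0 0.06 0 0.78;-0.4 0 0.09 0 0.4;-0.4 0 0.12 0 0;-0.4 0 0.15 0 0")

```text
clock: 22.47
tcp_pos: [547.9, -0.3, 236.8]
tcp_rot: [0.477, 0.525, 0.474, -0.522]
wrist_force: [-0.1, 0.3, -0.4]
opening: 0.592
```

Run:
```python
from h import *
s=monitor.read_state(); print('tcp in jig',inj(s['tcp_pos']).round(1),s['wrist_force'].round(1),s['opening'])
i=snap('side')['img'];cv2.imwrite('pics/l1side.png',cv2.resize(i[120:220,220:310],None,fx=6,fy=6,interpolation=cv2.INTER_CUBIC))
i=snap('top')['img'];cv2.imwrite('pics/l1top.png',cv2.resize(i[130:235,175:285],None,fx=5.6,fy=5.6,interpolation=cv2.INTER_CUBIC))
```

```text
tcp in jig [ 89.6   0.8 236.8] [-0.1  0.3 -0.4] 0.5919130084174563
```

View pics/l1side.png

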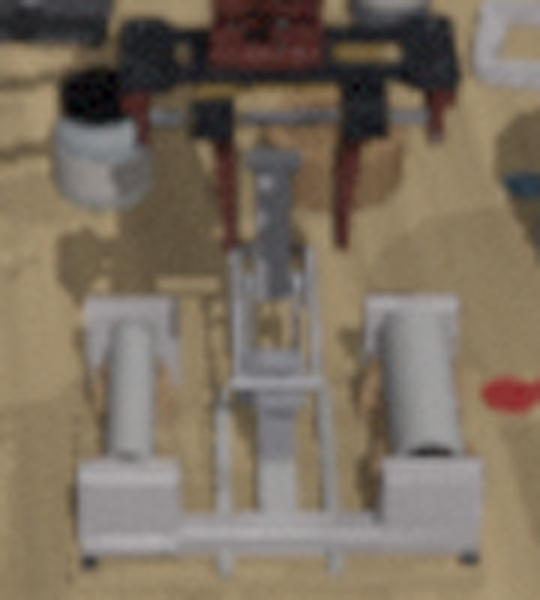

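View pics/l1top.png

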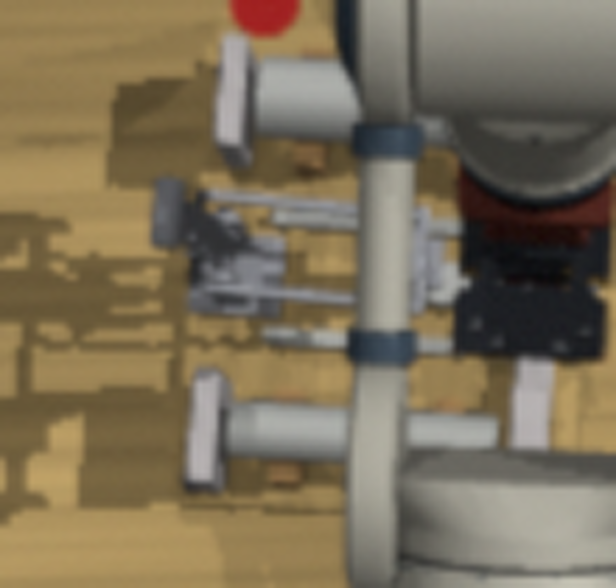

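Run:
```python
from h import *
S=lambda u:unc(u,6,(220,120)); T=lambda u:unc(u,5.6,(175,130))
for n,a,b in(('grip',(273,157),(168,212)),('bar',(278,384),(421,262))):
    X,e=tri(S(a),T(b)); print(n,inj(X).round(1),np.round(e,1))
X=inj(onz('side',S((278,384)),90)); print('bar if z=90',X)
```

```text
grip [-9.370e+01  1.000e-01  1.734e+02] [0.3 0.3]
bar [27.   0.4 87.2] [1.1 1.1]
bar if z=90 [30.18113857  1.30972079 90.        ]
```

The bar sits at the keeper (jig x 27–30, z 87–90 mm) and the lever stands at about 1.37 rad. Closing the fingers and moving to the jaw side of the lever grip.

Call:
carry_out(deltas="0 0 0 0 0;0 0 -0.08 0 0;0 0 -0.16 0 0;0 0 -0.24 0 0;0 0 -0.32 0 0;0 0 -0.38 0 0;0 0 -0.38 0 0;0 0 -0.38 0 0", grip_force=25)

```text
clock: 23.23
tcp_pos: [561.0, 153.2, 231.5]
tcp_rot: [-0.476, -0.522, -0.477, 0.524]
wrist_force: [0.1, -0.7, 0.3]
opening: 0.008
```

Run:
```python
from h import *
p=np.load('jig.npy')
s=monitor.read_state(); print('tcp in jig',inj(s['tcp_pos']).round(1),s['wrist_force'].round(1),s['opening'])
go(J2W(p,(-64,0,167))[0],p[2])
```

```text
tcp in jig [-64.4  -1.  231.5] [ 0.1 -0.7  0.3] 0.008328215593848361
tcp [561.  153.2 231.5] F [ 0.1 -0.7  0.3] open 0.008 q6 [ 0.21  0.05  1.26 -0.    1.84  0.3 ] t 23.23 
 deltas [0.1613 0.0029 0.0008] twist 0.0058 tilt [-3.4e-03 -8.0e-04 -1.0e+00]
```

Call:
carry_out(deltas="0.05 0.002 0 0 0;0.1 0.002 0 0 0;0.15 0.002 0 0 0;0.162 0.002 0 0 0;0.162 0.002 0 0 0")

```text
clock: 23.65
tcp_pos: [561.4, 150.4, 166.0]
tcp_rot: [-0.474, -0.522, -0.476, 0.525]
wrist_force: [-0.8, -0.5, -0.7]
opening: 0.004
```

Run:
```python
from h import *
p=np.load('jig.npy')
s=monitor.read_state(); print('tcp in jig',inj(s['tcp_pos']).round(1),s['wrist_force'].round(1),s['opening'])
i=snap('side')['img'];cv2.imwrite('pics/l2side.png',cv2.resize(i[120:220,220:310],None,fx=6,fy=6,interpolation=cv2.INTER_CUBIC))
```

```text
tcp in jig [-61.7  -0.3 166. ] [-0.8 -0.5 -0.7] 0.004270858836870752
```

View pics/l2side.png

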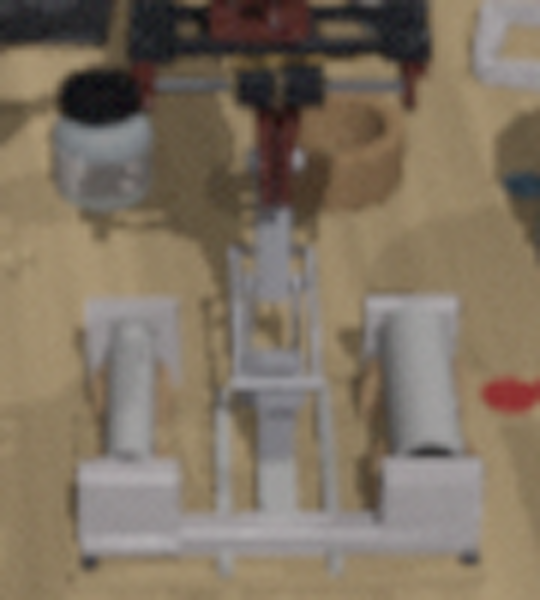

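Call:
carry_out(deltas="0 0 -0.035 0 0;0 0 -0.067 0 0;0.008 0 -0.086 0 0;0.016 0 -0.105 0 0;0.022 0 -0.126 0 0;0.029 0 -0.146 0 0;0.04 0 -0.158 0 0;0.05 0 -0.17 0 0")

```text
clock: 24.37
tcp_pos: [569.2, 220.3, 148.7]
tcp_rot: [0.475, 0.524, 0.475, -0.523]
wrist_force: [-0.1, -2.4, 2.4]
opening: 0.008
```

Run:
```python
from h import *
p=np.load('jig.npy')
s=monitor.read_state(); print('tcp in jig',inj(s['tcp_pos']).round(1),s['wrist_force'].round(1),s['opening'])
i=snap('side')['img'];cv2.imwrite('pics/l3side.png',cv2.resize(i[110:210,220:310],None,fx=6,fy=6,interpolation=cv2.INTER_CUBIC))
i=snap('top')['img'];cv2.imwrite('pics/l3top.png',cv2.resize(i[130:235,155:285],None,fx=5.6,fy=5.6,interpolation=cv2.INTER_CUBIC))
```

```text
tcp in jig [-132.     0.8  148.7] [-0.1 -2.4  2.4] 0.008230184491303291
```

View pics/l3side.png

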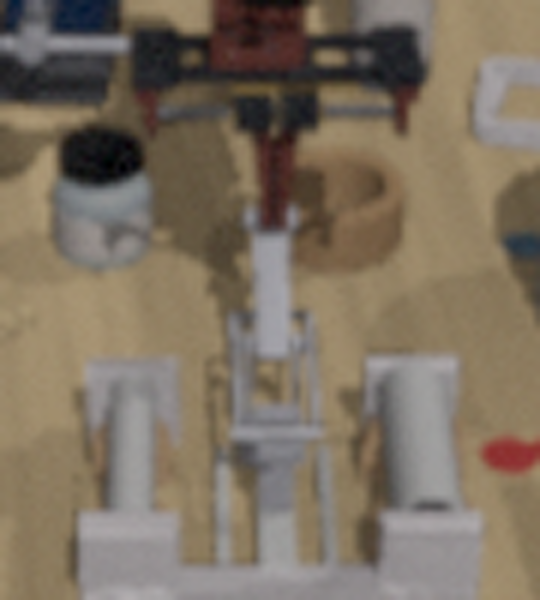

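View pics/l3top.png

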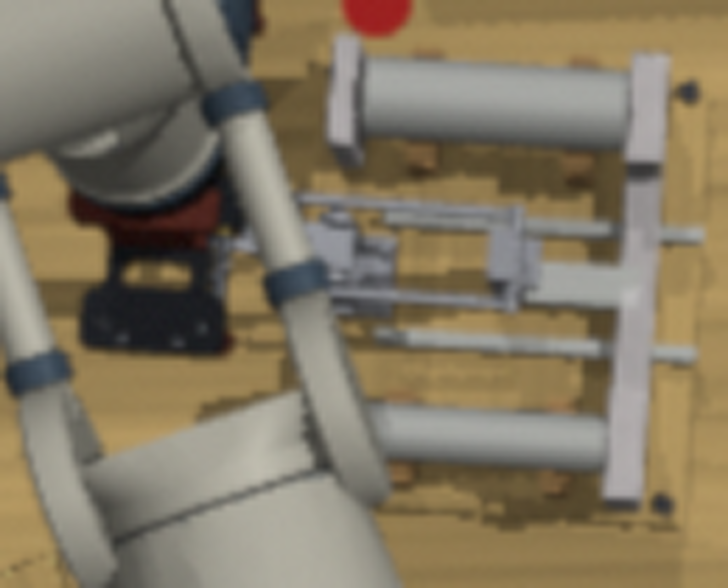

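Call:
carry_out(deltas="0.008 0 -0.018 0 0;0.025 0 -0.034 0 0;0.04 0 -0.046 0 0;0.055 0 -0.056 0 0;0.07 0 -0.062 0 0;0.087 0 -0.068 0 0;0.105 0 -0.072 0 0;0.115 0 -0.075 0 0")

```text
clock: 25.13
tcp_pos: [571.3, 249.3, 100.7]
tcp_rot: [-0.475, -0.523, -0.476, 0.524]
wrist_force: [0.7, 0.1, 0.1]
opening: 0.001
```

Call:
carry_out(deltas="0.006 0 0 0 0;0.01 0 0 0 0;0.013 0 0 0 0;0.013 0 0 0 0")

```text
clock: 25.47
tcp_pos: [571.9, 249.2, 98.2]
tcp_rot: [0.475, 0.524, 0.475, -0.523]
wrist_force: [-1.5, 0.5, 2.3]
opening: 0.01
```

Run:
```python
from h import *
p=np.load('jig.npy')
s=monitor.read_state(); print('tcp in jig',inj(s['tcp_pos']).round(1),s['wrist_force'].round(1),s['opening'])
i=snap('side')['img'];cv2.imwrite('pics/l4side.png',cv2.resize(i[110:210,220:310],None,fx=6,fy=6,interpolation=cv2.INTER_CUBIC))
```

```text
tcp in jig [-161.     0.6   98.2] [-1.5  0.5  2.3] 0.009764181258967808
```

View pics/l4side.png

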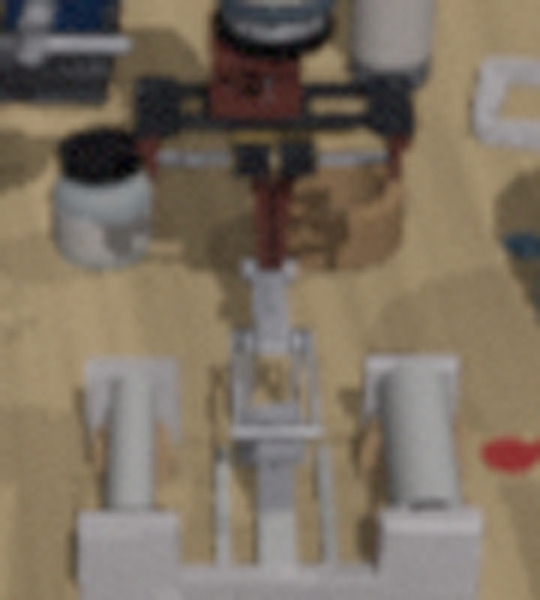

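Call:
carry_out(deltas="0.004 0 0 0 0;0.008 0 0 0 0;0.008 0 0 0 0")

```text
clock: 25.77
tcp_pos: [572.4, 249.3, 97.6]
tcp_rot: [0.476, 0.524, 0.475, -0.523]
wrist_force: [-6.4, -1.1, 11.3]
opening: 0.005
```

Call:
carry_out(deltas="0.004 0 0 0 0;0.008 0 0 0 0;0.008 0 0 0 0")

```text
clock: 26.02
tcp_pos: [572.5, 249.4, 97.1]
tcp_rot: [0.476, 0.525, 0.475, -0.522]
wrist_force: [-11.1, -3.9, 21.6]
opening: 0.004
```

Firm stop at z ≈ 97.5 mm (expected 98 with the lever level). Lifting off.

Call:
carry_out(deltas="-0.02 0 0 0 0;-0.06 0 0 0 0;-0.12 0 0 0 0;-0.2 0 0 0 0;-0.28 0 0 0 0;-0.35 0 0 0 0;-0.4 0 0 0 0;-0.4 0 0 0 0")

```text
clock: 26.68
tcp_pos: [573.6, 249.5, 257.2]
tcp_rot: [0.477, 0.527, 0.474, -0.52]
wrist_force: [0.4, 0.3, 0.2]
opening: 0.001
```

Call:
carry_out(deltas="0 -0.1 -0.08 0 0;0 -0.2 -0.15 0 0;0 -0.3 -0.2 0 0;0 -0.4 -0.25 0 0;0 -0.4 -0.3 0 0;0 -0.4 -0.3 0 0;0 -0.4 -0.3 0 0;0 -0.4 -0.3 0 0")

```text
clock: 27.35
tcp_pos: [424.7, 383.6, 249.9]
tcp_rot: [-0.476, -0.523, -0.475, 0.524]
wrist_force: [0.5, -0.7, -0.5]
opening: 0.008
```

Run:
```python
from h import *
p=np.load('jig.npy')
s=monitor.read_state(); print('tcp in jig',inj(s['tcp_pos']).round(1),s['wrist_force'].round(1),s['clock'])
i=snap('side')['img'];cv2.imwrite('pics/e_side.png',cv2.resize(i[115:215,215:315],None,fx=6,fy=6,interpolation=cv2.INTER_CUBIC))
i=snap('top')['img'];cv2.imwrite('pics/e_top.png',cv2.resize(i[130:235,165:285],None,fx=5.6,fy=5.6,interpolation=cv2.INTER_CUBIC))
cv2.imwrite('pics/e_full.png',snap('top')['img'])
```

```text
tcp in jig [-280.6 -158.9  249.9] [ 0.5 -0.7 -0.5] 27.35
```

View pics/e_side.png

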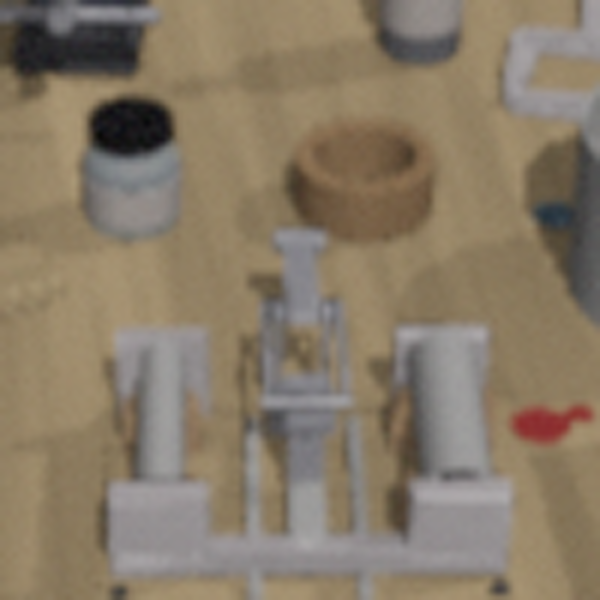

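View pics/e_top.png

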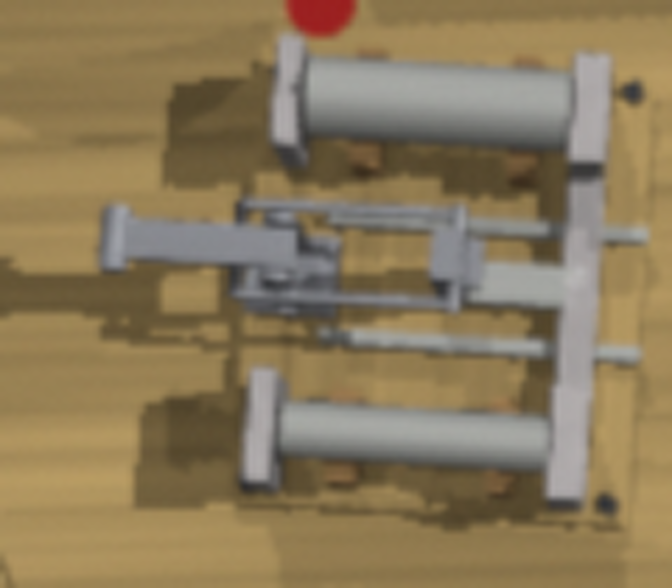

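Run:
```python
from h import *
X,e=tri(unc((300,240),6,(215,115)),unc((115,238),5.6,(165,130))); print('grip',inj(X).round(1),np.round(e,1))
X,e=tri(unc((306,402),6,(215,115)),unc((456,258),5.6,(165,130))); print('bar',inj(X).round(1),np.round(e,1))
print(job.close_job())
```

```text
grip [-162.6    0.3   88.3] [0.8 0.8]
bar [16.1  0.5 88.5] [0. 0.]
the job is handed in; nothing more can be done
None
```

I loaded both tubes, hooked the latch and pressed its lever shut, then handed the job in at about 27.5 s of the 72 s allowed. The hand-in gave no verdict, so what follows rests on my own checks.

- **Tubes:** The thick tube went into the wide grooves and the thin one into the narrow grooves. I lowered each until the wrist force showed contact before letting go. Both lie cradled between end stop and jaw in the last pictures. I judged their position by eye and did not measure it again.
- **Loop and lever:** I swung the loop over and hooked its bar behind the keeper, then pressed the lever down to a firm stop at about 22 N. In the last pictures the lever's grip measures 162.6 mm behind the jig's origin at 88 mm height. A flat lever would put it at about 162 mm and 90 mm.
- **Jaw:** It shows about 9 mm drawn in, and it stayed there with the robot clear. The bar sits at x 16 mm and 88.5 mm height, where the drawn-in keeper should hold it (17 mm and 90 mm).
- **Other things on the bench:** I pushed nothing that I noticed. The jar and tape roll look in place, but I did not measure any of the others again at the end.

No check failed. The two cameras disagreed by up to about 3 mm, which is close to their stated accuracy.

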